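# Line up the turned boxes by height on the drying board

### The arm

A 7-joint arm with a two-finger parallel gripper is mounted at the origin on the work surface. World frame = base frame: x ahead of the robot, y to its left, z up, the work surface at z = 0. Lengths are in m, angles in rad, forces in N, time in s.
With the tool pointing down it reaches from about 0.375 to 0.925 m from the base axis. Payload 3.1 kg.
Tool frame: the origin (TCP) lies on the centre line of the jaws, within the pads' length; the fingertips stand ahead of it and the grasp point (between the pads) lies 6 mm ahead of it (tcp_to_tips is the x of the fingertips in the tool frame, in m); x points along the fingers, y is the direction in which the jaws open and shut, and the axes are right-handed (so a half turn about x gives the same grasp; the last joint's range is limited). The gripper opens to 85 mm and grips with 20 to 120 N. Pads are 22 mm wide; open, the fingers measure 114 mm over their backs; the gripper's body (76 mm by 85 mm) begins 54 mm behind the grasp point. The pads swing forward as they close: fully open they stand 13 mm farther back than shut.
Start: joints at [1.076, 0.383, 0.044, 1.598, -0.018, 1.161, -0.05], TCP at [0.251, -0.599, 0.256] pointing down, gripper open.
Joint ranges: [-2.61, 2.61], [-0.41, 2.15], [-1.48, 1.57], [0, 2.5], [-1.57, 4.71], [0.05, 1.97], [-2.85, 2.85]. Speed limits (rad/s): [2.79, 2.79, 3.14, 3.14, 3.14, 3.14, 3.14].

### API

Orientations are given as a rotation vector (axis times angle).
In Python, from station import * gives the robot as it stands. The module is installed in compiled form; this text tells all that it offers.
- The arm moves only by the shell command python3 -m inch 'ROWS' [OPENING]. ROWS is JSON, a list of rows, each an object of numbers: "x", "y", "z": the shift along the world's x, y, z in cm; "rx", "ry", "rz": the turn, a rotation vector about the world's x, y, z in degrees. In form: [{"x": .., "y": .., "z": .., "rx": .., "ry": .., "rz": ..}, ...]. A call has 1 to 5 rows; each row is the pose to reach, as a shift and turn from the pose commanded when the call began; what a row does not reach only later rows make up. A row lasts 1/10 s, in which the tool goes at most 50 mm and 8.59 degrees, less where a joint would pass 70% of its speed; a pose out of reach is approached as far as the arm can. A call with a gripper value outside its range is refused whole. OPENING is the closure in counts, from 0 (fully open) to 255 (shut), set as the call begins (- or left out, the last holds). The fingers move at their own pace and stop on an object; the grip force is fixed at half the most. Time passes only in rows, so rows that repeat a pose let the fingers close. It gives the time, the measured TCP pose, the force and the opening at its end, in the units of the state.
- read_state(): the state, without advancing time (a new reading comes with each control period).
- snapshot(name): name is "scene" or "top"; returns a dict with "frame" (480x640x3 uint8, blue, green, red), "intrinsics" (3x3 intrinsics, pixels), "xyz" and "rotation" of the camera in the world. Camera axes: x right, y down, z forward; pixel columns grow to the right and rows downward; lengths in m; the calibration is good to about 2 mm. A picture is of the moment at which its call begins. There is no depth.
- job_done(): hands the job in, once; it reports no verdict.
The state is a dict: "t": time; "q": joint angles; "qd": joint speeds; "joint_efforts": joint torques, N m; "tcp_pos": TCP position; "ee_rot": TCP orientation; "force": force on the tool from outside, world axes, zero at the start; "moment": the same for the moment, N m; "gripper_width": finger opening in m.
Only numpy, scipy, OpenCV 4.12 (cv2) and the standard library are available. Lean on these libraries where they do the work, as an engineer would, in place of code of your own. Each camera call takes 0.05 s, during which the arm holds its last target.

### The job

Four turned wooden boxes of different heights stand about the bench. Stand them on the four cork pads of the drying board in order of height, one upright in the middle of each pad, with the tallest next to the tall brass post and the heights falling step by step to the shortest beside the low steel stub. Do not knock any box over on the way, and leave all four standing still on their pads.

Things in the scene. Friction and masses are not known exactly. Their poses are not given: they have to be found in the camera images.
- walnut_center (a point): centre (half-way up, on the axis) of the dark brown turned wooden box, 54 mm tall in all: a solid round body of constant 42 mm diameter standing upright, its straight side reaching 40 mm up, then a 4 mm conical lid top and a small knob 15 mm across whose top is at 54 mm. z axis points up when it stands; loose, about 62 g. One of four boxes of different heights, standing about the near half of the bench.
- maple_center (a point): centre (half-way up, on the axis) of the pale cream turned wooden box, 72 mm tall in all: a solid round body of constant 42 mm diameter standing upright, its straight side reaching 58 mm up, then a 4 mm conical lid top and a small knob 15 mm across whose top is at 72 mm. z axis points up when it stands; loose, about 73 g. One of four boxes of different heights, standing about the near half of the bench.
- green_center (a point): centre (half-way up, on the axis) of the green-stained turned wooden box, 90 mm tall in all: a solid round body of constant 42 mm diameter standing upright, its straight side reaching 76 mm up, then a 4 mm conical lid top and a small knob 15 mm across whose top is at 90 mm. z axis points up when it stands; loose, about 84 g. One of four boxes of different heights, standing about the near half of the bench.
- padauk_center (a point): centre (half-way up, on the axis) of the orange-red turned wooden box, 108 mm tall in all: a solid round body of constant 42 mm diameter standing upright, its straight side reaching 94 mm up, then a 4 mm conical lid top and a small knob 15 mm across whose top is at 108 mm. z axis points up when it stands; loose, about 95 g. One of four boxes of different heights, standing about the near half of the bench.
- pad_a_top (a point): centre of the top face of one of four identical fixed round cork pads, 60 mm across, 3 mm thick, in a row about 90 mm apart on a plywood board 470 x 90 mm and 15 mm thick lying on the bench (pad tops 18 mm above the bench). z axis up. The letter says nothing about its place in the row.
- pad_b_top (a point): centre of the top face of one of four identical fixed round cork pads, 60 mm across, 3 mm thick, in a row about 90 mm apart on a plywood board 470 x 90 mm and 15 mm thick lying on the bench (pad tops 18 mm above the bench). z axis up. The letter says nothing about its place in the row.
- pad_c_top (a point): centre of the top face of one of four identical fixed round cork pads, 60 mm across, 3 mm thick, in a row about 90 mm apart on a plywood board 470 x 90 mm and 15 mm thick lying on the bench (pad tops 18 mm above the bench). z axis up. The letter says nothing about its place in the row.
- pad_d_top (a point): centre of the top face of one of four identical fixed round cork pads, 60 mm across, 3 mm thick, in a row about 90 mm apart on a plywood board 470 x 90 mm and 15 mm thick lying on the bench (pad tops 18 mm above the bench). z axis up. The letter says nothing about its place in the row.
- tall_post: thin fixed brass post, 20 mm diameter, 108 mm tall, at one end of the row of pads, about 70 mm from the centre of the last pad; the tall end of the row. Origin at the centre of its foot, on top of the board.
- low_post: short fixed dark steel stub, 20 mm diameter, 22 mm tall, at the other end of the row of pads, about 70 mm from the centre of the last pad; the low end of the row. Origin at the centre of its foot, on top of the board.
Not all that is in view belongs to the job. What is shaped like the part that bears green_center but pink or purple is not meant.

How it is judged:
By the outcome, as a careful person would: the job done as asked, in the order asked, and still so for the second after the job is handed in, with the robot touching nothing.
It also fails if it takes over 99 s, if anything falls off the work surface, if the arm or the gripper's body presses on something with over 40 N, if the wrist force passes 120 N, or if a joint passes its speed limit or range.

## Working session

There is one attempt and no reset: what is moved stays moved. The work goes in short steps, Python scripts to look and compute and a shell command to move; the robot and the scene stay as the last step left them, time stands still between calls to the robot, and variables do not carry over. Pictures are saved under pics/ and viewed, and the job is handed in when it is done.

```bash
mkdir -p pics; cat > h.py <<'E'
from station import *
import numpy as np, cv2
def ray(s,u,v):
    K=np.array(s["intrinsics"]);R=np.array(s["rotation"])
    if R.shape!=(3,3): R=cv2.Rodrigues(R)[0]
    return np.array(s["xyz"]),R@np.linalg.inv(K)@np.array([u,v,1.])
def onz(s,u,v,z):
    o,d=ray(s,u,v); return o+d*(z-o[2])/d[2]
def proj(s,p):
    K=np.array(s["intrinsics"]);R=np.array(s["rotation"])
    if R.shape!=(3,3): R=cv2.Rodrigues(R)[0]
    c=K@(R.T@(np.array(p)-np.array(s["xyz"]))); return c[:2]/c[2]
E
python3 - <<'E'
from h import *
for n in("scene","top"):
    s=snapshot(n); cv2.imwrite(f"pics/{n}0.png",s["frame"]); print(n,s["xyz"],s["rotation"],s["intrinsics"])
print(read_state())
E
```

```text
scene [ 0.99510512 -0.66862942  0.82663351] [-2.22360892 -0.71072975  0.33778101] [[583.33801776   0.         318.75041793]
 [  0.         583.33801776 238.69855182]
 [  0.           0.           1.        ]]
top [ 0.37206374 -0.00953759  0.86647561] [-2.09710932  2.15124625 -0.20566976] [[475.73458086   0.         324.0809476 ]
 [  0.         475.73458086 229.57301059]
 [  0.           0.           1.        ]]
{'t': 0.1, 'q': array([ 1.07616454,  0.38377518,  0.04385918,  1.59941566, -0.01789149,
        1.16120546, -0.04991198]), 'qd': array([-0.00132521, -0.00186286,  0.00068275, -0.00375205, -0.00042633,
       -0.00196622, -0.00081538]), 'joint_efforts': array([ 2.59629669e-03, -4.34726751e+01,  1.02925725e+00, -2.50454664e+01,
        1.08380531e-02,  5.42722424e-03,  1.55491415e-05]), 'tcp_pos': array([ 0.25090324, -0.59876034,  0.25499949]), 'ee_rot': array([ 2.00380492,  0.40544981, -2.00506246]), 'force': array([0.20256782, 0.5785096 , 1.06701082]), 'moment': array([-0.00684147,  0.04844096,  0.01882508]), 'gripper_width': 0.08558452575749433}
```

View pics/scene0.png

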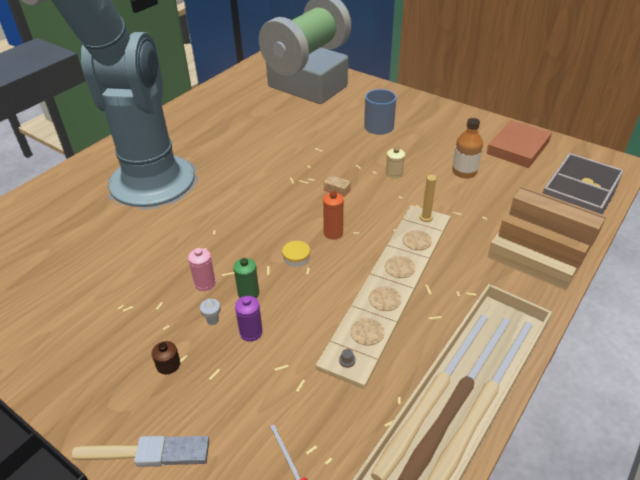

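View pics/top0.png

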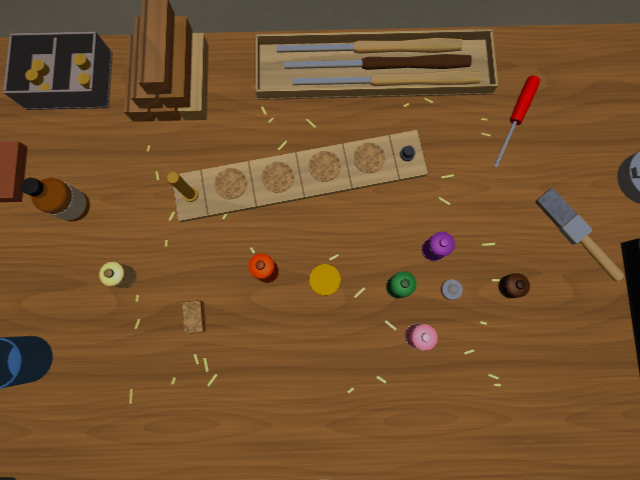

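The scene view shows the following, with top-view pixels in brackets:
- green box at (246,278) [403,284]. Its lookalikes are pink at (202,268) [424,337] and purple at (249,318) [442,244], both rejected.
- padauk at (333,215) [262,267]. The amber bottle at (468,150) is a rival.
- maple at (396,162) [112,273]. The yellow tin at (296,253) and the cork at (337,186) are rivals.
- walnut at (166,357) [516,285].
- tall post at (428,198) [185,187] and steel stub at (347,357) [408,153].

Next is a close crop to check these choices, along with the measurements.

```bash
python3 - <<'E'
from h import *
t=cv2.imread("pics/top0.png");s=cv2.imread("pics/scene0.png")
def c(im,u,v,r=32): return cv2.resize(im[v-r:v+r,u-r:u+r],(200,200),interpolation=cv2.INTER_CUBIC)
P=[(403,284),(262,267),(112,273),(516,285)];Q=[(246,280),(333,215),(396,162),(166,357)]
cv2.imwrite("pics/crop0.png",np.vstack([np.hstack([c(t,*p) for p in P]),np.hstack([c(s,*p) for p in Q])]))
S=snapshot("top");C=snapshot("scene")
# pads in top view
hsv=cv2.cvtColor(t,cv2.COLOR_BGR2HSV)
for p in [(231,183),(278,177),(324,166),(369,157),(403,284),(262,267),(112,273),(516,285),(300,170)]: print(p,hsv[p[1],p[0]], onz(S,*p,0.018).round(3))
for p in Q+[(417,240),(396,162)]: print(p,cv2.cvtColor(s,cv2.COLOR_BGR2HSV)[p[1],p[0]])
E
```

```text
(231, 183) [ 16 131 142] [0.626 0.155 0.018]
(278, 177) [ 16 132 141] [0.635 0.068 0.018]
(324, 166) [ 16 133 144] [ 0.655 -0.018  0.018]
(369, 157) [ 16 133 138] [ 0.67  -0.103  0.018]
(403, 284) [ 56  80 105] [ 0.432 -0.153  0.018]
(262, 267) [  8 183 127] [0.469 0.097 0.018]
(112, 273) [ 18 130  59] [0.465 0.365 0.018]
(516, 285) [  0 204   5] [ 0.425 -0.354  0.018]
(300, 170) [ 19  99 150] [0.648 0.027 0.018]
(246, 280) [57 98 81]
(333, 215) [  9 172 139]
(396, 162) [ 19  94 152]
(166, 357) [ 11 108 139]
(417, 240) [ 18  80 204]
(396, 162) [ 19  94 152]
```

View pics/crop0.png

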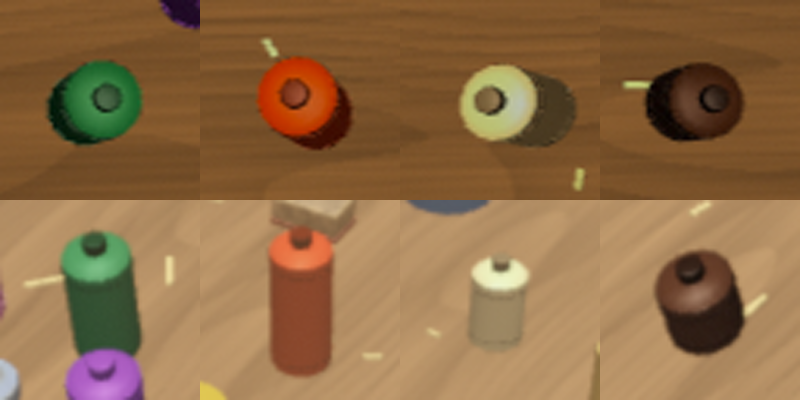

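Crop check: green, orange-red, cream and dark brown boxes, each with a knob and each as described. Next I compute the positions and the pads.

```bash
cat >> h.py <<'E'
def tri(a,ua,b,ub):
    o1,d1=ray(a,*ua);o2,d2=ray(b,*ub)
    d1/=np.linalg.norm(d1);d2/=np.linalg.norm(d2)
    st=np.linalg.lstsq(np.c_[d1,-d2],o2-o1,rcond=None)[0]
    p,q=o1+d1*st[0],o2+d2*st[1]; return (p+q)/2,np.linalg.norm(p-q)
E
python3 - <<'E'
from h import *
S=snapshot("top");C=snapshot("scene")
k=1/3.125
names=["green","padauk","maple","walnut"];H=[.09,.108,.072,.054]
P=[(403,284),(262,267),(112,273),(516,285)];Q=[(246,280),(333,215),(396,162),(166,357)]
kt=[(107,97),(93,94),(89,100),(115,97)];lt=[(103,98),(97.5,97),(98.5,102),(106,100)];ks=[(94,238),(100,233),(100,261),(88,266)]
for i,n in enumerate(names):
    a=np.array(P[i])-32+np.array(kt[i])*k; l=np.array(P[i])-32+np.array(lt[i])*k
    b=np.array(Q[i])-32+(np.array(ks[i])-[0,200])*k
    T,e=tri(S,a,C,b)
    print(n,"knob",onz(S,*a,H[i]).round(4)[:2],"lid",onz(S,*l,H[i]-.014).round(4)[:2],"scene",onz(C,*b,H[i]).round(4)[:2],"tri",T.round(4),round(e,4))
# pads: blackhat-smoothed saturation inside the board
f=S["frame"];sat=cv2.GaussianBlur(cv2.cvtColor(f,cv2.COLOR_BGR2HSV)[...,1],(5,5),0)
pc=[]
for p in [(231,183),(278,177),(324,166),(369,157)]:
    m=np.zeros(sat.shape,np.uint8);cv2.circle(m,p,20,255,-1)
    mm=((sat>114)&(m>0)).astype(np.uint8)
    cs=max(cv2.findContours(mm,0,1)[0],key=cv2.contourArea);(u,v),r=cv2.minEnclosingCircle(cs);M=cv2.moments(cs)
    print("pad",(u,v),r,M["m10"]/M["m00"],M["m01"]/M["m00"]);pc.append(onz(S,u,v,.018)[:2]); print(pc[-1].round(4),onz(S,M["m10"]/M["m00"],M["m01"]/M["m00"],.018).round(4))
pc=np.array(pc);print(np.linalg.norm(np.diff(pc,axis=0),axis=1))
out=f.copy()
for x,y in pc:
    pts=np.array([proj(S,[x+.03*np.cos(a),y+.03*np.sin(a),.018]) for a in np.arange(0,6.3,.3)]);cv2.polylines(out,[np.round(pts*8).astype(int)],True,(255,255,0),1,shift=3)
o1=cv2.resize(out[120:230,160:440],None,fx=2.5,fy=2.5)
out=C["frame"].copy()
for x,y in pc:
    pts=np.array([proj(C,[x+.03*np.cos(a),y+.03*np.sin(a),.018]) for a in np.arange(0,6.3,.3)]);cv2.polylines(out,[np.round(pts*8).astype(int)],True,(255,255,0),1,shift=3)
o2=cv2.resize(out[170:390,310:460],(400,587))
cv2.imwrite("pics/padt.png",o1);cv2.imwrite("pics/pads.png",o2)
E
```

```text
green knob [ 0.4284 -0.1446] lid [ 0.429  -0.1449] scene [ 0.4335 -0.146 ] tri [ 0.4296 -0.1443  0.0864] 0.0027
padauk knob [0.4617 0.0896] lid [0.4617 0.0891] scene [0.4674 0.0863] tri [0.463  0.091  0.1028] 0.0019
maple knob [0.4591 0.3468] lid [0.4594 0.3478] scene [0.4663 0.3407] tri [0.4604 0.3509 0.0639] 0.0012
walnut knob [ 0.4243 -0.3475] lid [ 0.4237 -0.3482] scene [ 0.429  -0.3502] tri [ 0.4251 -0.3488  0.0496] 0.0015
pad (230.078125, 183.0) 16.202138900756836 230.28587269904634 183.12885340430248
[0.6261 0.1562] [0.6259 0.1559 0.018 ]
pad (277.4639587402344, 176.86036682128906) 16.00856590270996 277.3923283983849 176.80394795872587
[0.6357 0.0686] [0.6359 0.0687 0.018 ]
pad (324.3333435058594, 166.0) 15.951404571533203 324.27585426567094 165.87395338311833
[ 0.6546 -0.0189] [ 0.6549 -0.0188  0.018 ]
pad (368.7257995605469, 157.5) 15.923391342163086 368.8816458622283 157.44660194174756
[ 0.6691 -0.1023] [ 0.6692 -0.1026  0.018 ]
[0.08821384 0.08945325 0.08468135]
```

View pics/padt.png

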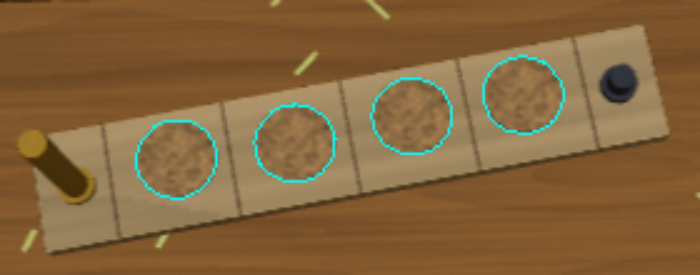

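View pics/pads.png

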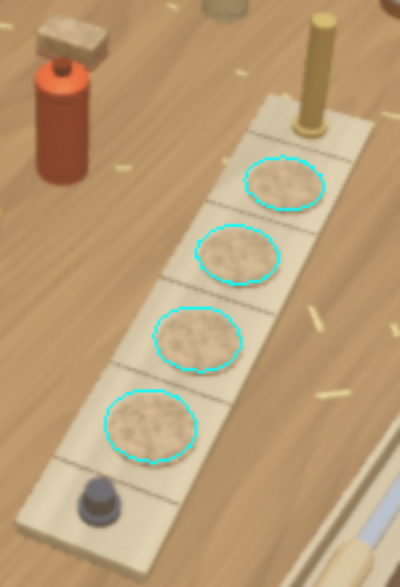

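The top-view outlines sit on the pads. In the scene view they lie about 1.7 px to the left, which matches a calibration offset. The pad spacing comes out a little short, so I check the scale against the board length and read the gripper's geometry.

```bash
python3 - <<'E'
from h import *
import station
print([n for n in dir(station) if not n.startswith('_')]); print(getattr(station,'tcp_to_tips',None))
S=snapshot("top");C=snapshot("scene")
for n,c in(("top",S),("scene",C)):
    R=cv2.Rodrigues(np.array(c["rotation"],float))[0];print(n,R[:,2].round(3))
# board corners from top crop (2.5x, off 160,120)
cr=np.array([(34,135),(640,26),(668,128),(50,250)])/2.5+[160,120]
z=[.015]*4
w=np.array([onz(S,*p,.015)[:2] for p in cr]);print(w.round(4));print(np.linalg.norm(w-np.roll(w,-1,0),axis=1).round(4))
cs=np.array([(274,95),(375,123),(147,577),(17,522)])*150/400.+[310,170]
w=np.array([onz(C,*p,.015)[:2] for p in cs]);print(w.round(4));print(np.linalg.norm(w-np.roll(w,-1,0),axis=1).round(4))
# pads in scene
ps=np.array([(288,185),(243,256),(203,342),(155,430)])*150/400.+[310,170]
w=np.array([onz(C,*p,.018)[:2] for p in ps]);print(w.round(4),np.linalg.norm(np.diff(w,axis=0),axis=1))
# posts: feet
print("posts top",onz(S,80/2.5+160,190/2.5+120,.015)," low top",onz(S,621/2.5+160,80/2.5+120,.037))
st=read_state();R=cv2.Rodrigues(st["ee_rot"])[0];print(R.round(3))
E
```

```text
['PlanningError', 'job_done', 'read_state', 'snapshot', 'tcp_to_tips']
0.025
top [ 0.188 -0.007 -0.982]
scene [-0.443  0.591 -0.674]
[[ 0.6471  0.2621]
 [ 0.7218 -0.1947]
 [ 0.6407 -0.2106]
 [ 0.5591  0.2475]]
[0.4629 0.0827 0.4653 0.0892]
[[ 0.5675  0.248 ]
 [ 0.6514  0.2627]
 [ 0.7301 -0.2003]
 [ 0.6423 -0.2134]]
[0.0852 0.4696 0.0888 0.4674]
[[ 0.6312  0.1549]
 [ 0.6415  0.0684]
 [ 0.661  -0.0204]
 [ 0.6751 -0.1045]] [0.08708912 0.09088206 0.08530788]
posts top [0.60387447 0.22678654 0.015     ]  low top [ 0.67121995 -0.17340464  0.037     ]
[[-0.     0.387 -0.922]
 [ 0.    -0.922 -0.387]
 [-1.    -0.    -0.   ]]
```

The scale is within 1% and the two views agree to about 5 mm, so I use the mean. The order is:

| Pad, from the tall post | Position (m) | Box |
|---|---|---|
| 1 | (.629, .156) | padauk |
| 2 | (.639, .069) | green |
| 3 | (.658, -.020) | maple |
| 4 | (.672, -.104) | walnut |

The jaw axis goes across the row, at about +9.5°. I start with the walnut at (.4265, -.349).

```bash
python3 -m inch '[{"x":3,"y":4,"rz":8.5},{"x":6,"y":8,"rz":17},{"x":9,"y":12,"rz":25.5},{"x":12,"y":16,"rz":34},{"x":14,"y":20,"rz":42}]' 0
python3 -m inch '[{"x":2,"y":3,"z":-3,"rz":8.5},{"x":3.5,"y":5,"z":-6,"rz":17},{"x":3.5,"y":5,"z":-9,"rz":25.5},{"x":3.5,"y":5,"z":-11,"rz":34},{"x":3.5,"y":5,"z":-11,"rz":34.7}]'
python3 -m inch '[{"z":0},{"z":0}]'
python3 - <<'E'
from h import *
for n in("scene","top"):
    s=snapshot(n); cv2.imwrite(f"pics/{n}1.png",s["frame"])
st=read_state();print(st["q"].round(2),cv2.Rodrigues(st["ee_rot"])[0].round(3))
t=cv2.imread("pics/top1.png");s=cv2.imread("pics/scene1.png")
cv2.imwrite("pics/c1.png",np.hstack([cv2.resize(t[225:345,456:576],(400,400)),cv2.resize(s[290:410,110:230],(400,400))]))
E
```

```text
[ 1.08  0.38  0.04  1.6  -0.02  1.16 -0.05] [[ 0.     0.387 -0.922]
 [ 0.    -0.922 -0.387]
 [-1.    -0.    -0.   ]]invalid input at $[0]: expected keys x, y, z, rx, ry, rz
invalid input at $[0]: expected keys x, y, z, rx, ry, rz
invalid input at $[0]: expected keys x, y, z, rx, ry, rz
```

View pics/c1.png

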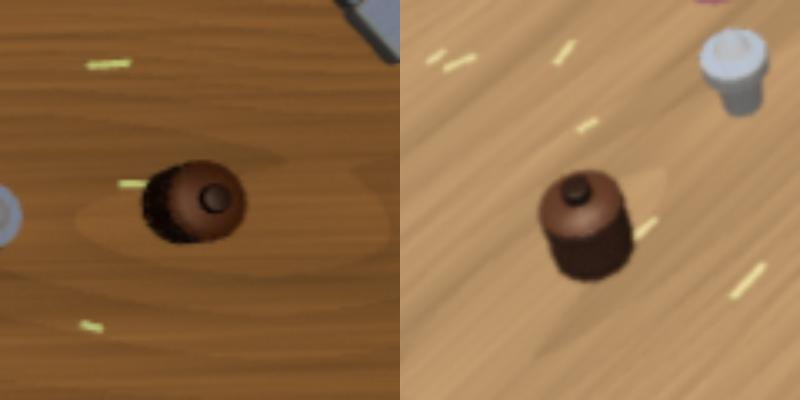

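All six keys are required in every row, so nothing moved. I'll retype the rows.

```bash
python3 -m inch '[{"x":3,"y":4,"z":0,"rx":0,"ry":0,"rz":8.5},{"x":6,"y":8,"z":0,"rx":0,"ry":0,"rz":17},{"x":9,"y":12,"z":0,"rx":0,"ry":0,"rz":25.5},{"x":12,"y":16,"z":0,"rx":0,"ry":0,"rz":34},{"x":14,"y":20,"z":0,"rx":0,"ry":0,"rz":42}]' 0
python3 -m inch '[{"x":2,"y":3,"z":-3,"rx":0,"ry":0,"rz":8.5},{"x":3.5,"y":5,"z":-6,"rx":0,"ry":0,"rz":17},{"x":3.5,"y":5,"z":-9,"rx":0,"ry":0,"rz":25.5},{"x":3.5,"y":5,"z":-10,"rx":0,"ry":0,"rz":34},{"x":3.5,"y":5,"z":-10,"rx":0,"ry":0,"rz":34.7}]'
python3 -m inch '[{"x":0,"y":0,"z":0,"rx":0,"ry":0,"rz":0},{"x":0,"y":0,"z":0,"rx":0,"ry":0,"rz":0}]'
python3 - <<'E'
from h import *
for n in("scene","top"):
    s=snapshot(n); cv2.imwrite(f"pics/{n}1.png",s["frame"])
st=read_state();print(st["q"].round(2),cv2.Rodrigues(st["ee_rot"])[0].round(3))
t=cv2.imread("pics/top1.png");s=cv2.imread("pics/scene1.png")
cv2.imwrite("pics/c1.png",np.hstack([cv2.resize(t[225:345,456:576],(400,400)),cv2.resize(s[290:410,110:230],(400,400))]))
E
```

```text
t: 1.0
tcp_pos: [0.3937, -0.3972, 0.2568]
ee_rot: [1.521, 0.971, -1.519]
force: [0.5, -0.1, -0.7]
gripper_width: 0.0854
t: 1.5
tcp_pos: [0.4249, -0.3482, 0.1541]
ee_rot: [1.087, 1.288, -1.087]
force: [0.7, -0.1, 0.5]
gripper_width: 0.0855
t: 1.7
tcp_pos: [0.427, -0.3505, 0.1577]
ee_rot: [1.089, 1.279, -1.089]
force: [-0.1, -0.4, 0.7]
gripper_width: 0.0853
[ 0.87  0.33 -0.3   1.91  0.12  0.92  0.68] [[ 0.002  0.987  0.162]
 [-0.002  0.162 -0.987]
 [-1.     0.002  0.002]]
```

View pics/c1.png

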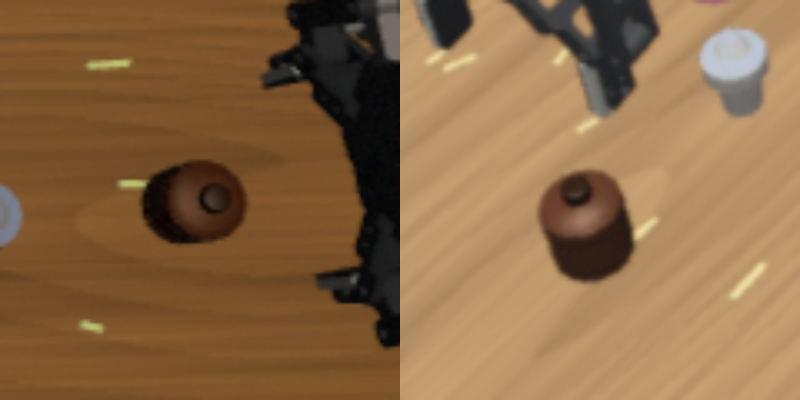

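```bash
python3 - <<'E'
from h import *
S=snapshot("top");C=snapshot("scene")
t=S["frame"];s=C["frame"]
for z in(.133,.145):
    m=np.array([.427,-.3505])
    for sg in(1,-1):
        p=[*(m+sg*.0427*np.array([.987,.162])),z]
        a=proj(S,p);b=proj(C,p);print(z,sg,a.round(1),b.round(1))
        if z==.133:
            cv2.circle(t,tuple(np.round(a).astype(int)),1,(0,255,255),-1);cv2.circle(s,tuple(np.round(b).astype(int)),1,(0,255,255),-1)
cv2.imwrite("pics/c2.png",np.hstack([cv2.resize(t[225:345,500:620],(400,400),interpolation=0),cv2.resize(s[230:350,90:210],(400,400),interpolation=0)]))
E
```

```text
0.133 1 [536.  251.4] [173.2 323.8]
0.133 -1 [551.1 306. ] [129.5 305.4]
0.145 1 [539.4 250.3] [171.8 318.7]
0.145 -1 [554.9 305.7] [127.7 300.3]
```

View pics/c2.png

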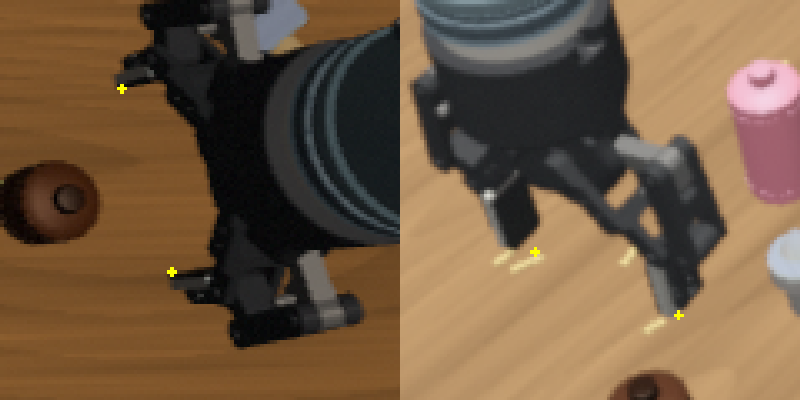

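The projected tips match the top view within about 1 px. I descend on the walnut.

```bash
python3 -m inch '[{"x":0,"y":0,"z":-3,"rx":0,"ry":0,"rz":0},{"x":0,"y":0,"z":-6,"rx":0,"ry":0,"rz":0},{"x":0,"y":0,"z":-9,"rx":0,"ry":0,"rz":0},{"x":0,"y":0,"z":-11,"rx":0,"ry":0,"rz":0},{"x":0,"y":0,"z":-11.8,"rx":0,"ry":0,"rz":0}]'
python3 - <<'E'
from h import *
t=snapshot("top")["frame"];s=snapshot("scene")["frame"]
cv2.imwrite("pics/c3.png",np.hstack([cv2.resize(t[225:345,456:576],(400,400)),cv2.resize(s[290:410,110:230],(400,400))]))
print(read_state()["tcp_pos"])
E
```

```text
t: 2.4
tcp_pos: [0.4249, -0.3486, 0.0363]
ee_rot: [1.088, 1.286, -1.088]
force: [-0.4, 0.5, 0.9]
gripper_width: 0.0857
[ 0.42564354 -0.34907173  0.03745443]
```

View pics/c3.png

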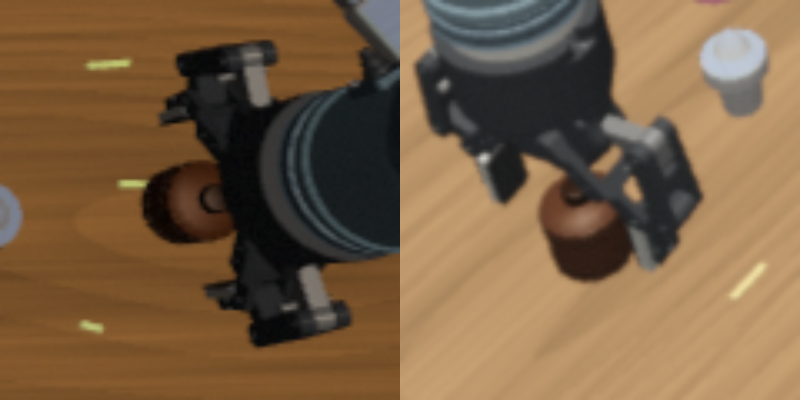

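```bash
python3 -m inch '[{"x":0,"y":0,"z":0,"rx":0,"ry":0,"rz":0},{"x":0,"y":0,"z":0,"rx":0,"ry":0,"rz":0},{"x":0,"y":0,"z":0,"rx":0,"ry":0,"rz":0},{"x":0,"y":0,"z":0,"rx":0,"ry":0,"rz":0},{"x":0,"y":0,"z":0,"rx":0,"ry":0,"rz":0}]' 255
python3 -m inch '[{"x":0,"y":0,"z":0,"rx":0,"ry":0,"rz":0},{"x":0,"y":0,"z":0,"rx":0,"ry":0,"rz":0},{"x":0,"y":0,"z":2,"rx":0,"ry":0,"rz":0},{"x":0,"y":0,"z":2,"rx":0,"ry":0,"rz":0}]'
python3 - <<'E'
from h import *
t=snapshot("top")["frame"];s=snapshot("scene")["frame"]
cv2.imwrite("pics/c4.png",np.hstack([cv2.resize(t[225:345,456:576],(400,400)),cv2.resize(s[290:410,110:230],(400,400))]))
print(read_state()["tcp_pos"])
E
```

```text
t: 3.0
tcp_pos: [0.4275, -0.3505, 0.0399]
ee_rot: [1.087, 1.279, -1.087]
force: [0.1, -0.6, 6.0]
gripper_width: 0.0404
t: 3.4
tcp_pos: [0.4277, -0.3506, 0.0602]
ee_rot: [1.087, 1.278, -1.086]
force: [-0.1, -0.9, -0.8]
gripper_width: 0.0403
[ 0.42632307 -0.34963549  0.05835241]
```

View pics/c4.png

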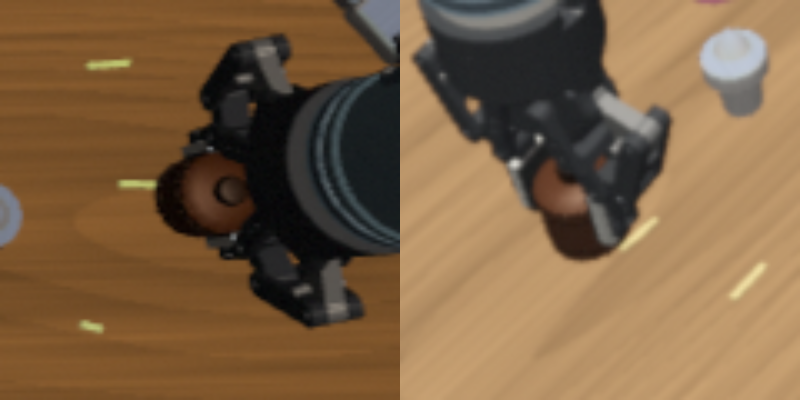

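```bash
python3 - <<'E'
from h import *
S=snapshot("top");print(onz(S,525.3,282,.075),read_state()["tcp_pos"])
E
python3 -m inch '[{"x":0,"y":0,"z":3,"rx":0,"ry":0,"rz":0},{"x":1,"y":1,"z":6,"rx":0,"ry":0,"rz":0},{"x":3,"y":3,"z":9,"rx":0,"ry":0,"rz":0},{"x":6,"y":6,"z":10,"rx":0,"ry":0,"rz":0},{"x":9,"y":9,"z":10,"rx":0,"ry":0,"rz":0}]'
python3 -m inch '[{"x":3,"y":3,"z":0,"rx":0,"ry":0,"rz":0},{"x":6,"y":6,"z":0,"rx":0,"ry":0,"rz":0},{"x":9,"y":9,"z":0,"rx":0,"ry":0,"rz":0},{"x":12,"y":12,"z":0,"rx":0,"ry":0,"rz":0},{"x":15.5,"y":15.5,"z":0,"rx":0,"ry":0,"rz":0}]'
python3 -m inch '[{"x":0,"y":0,"z":-2,"rx":0,"ry":0,"rz":0},{"x":0,"y":0,"z":-4,"rx":0,"ry":0,"rz":0},{"x":0,"y":0,"z":-6,"rx":0,"ry":0,"rz":0},{"x":0,"y":0,"z":-7,"rx":0,"ry":0,"rz":0},{"x":0,"y":0,"z":-7,"rx":0,"ry":0,"rz":0}]'
python3 - <<'E'
from h import *
S=snapshot("top");C=snapshot("scene");t=S["frame"];s=C["frame"]
cv2.imwrite("pics/c5.png",np.hstack([cv2.resize(t[100:220,310:430],(400,400)),cv2.resize(s[270:390,310:430],(400,400))]))
for i in range(4): print(read_state()["tcp_pos"])
E
```

```text
[ 0.42613809 -0.34662124  0.075     ] [ 0.42580651 -0.34928454  0.05777542]
t: 4.05
tcp_pos: [0.5178, -0.26, 0.16]
ee_rot: [1.089, 1.277, -1.088]
force: [1.1, -0.5, -1.4]
gripper_width: 0.0403
t: 4.55
tcp_pos: [0.6708, -0.1049, 0.1563]
ee_rot: [1.086, 1.284, -1.091]
force: [1.1, -0.7, -0.4]
gripper_width: 0.0406
t: 5.05
tcp_pos: [0.6688, -0.1044, 0.0849]
ee_rot: [1.085, 1.288, -1.091]
force: [-1.4, 0.4, -0.6]
gripper_width: 0.0405
[ 0.67121112 -0.1045911   0.08813879]
[ 0.67121112 -0.1045911   0.08813879]
[ 0.67121112 -0.1045911   0.08813879]
[ 0.67121112 -0.1045911   0.08813879]
```

View pics/c5.png

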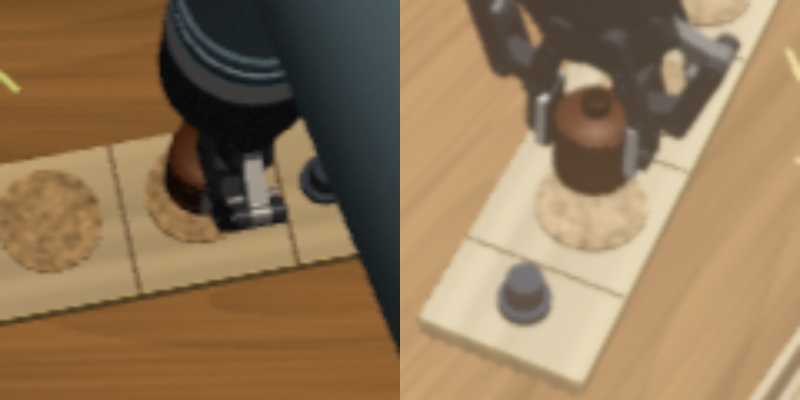

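```bash
python3 - <<'E'
from h import *
C=snapshot("scene");p=lambda u,v,z:print(onz(C,310+u/3.333,270+v/3.333,z).round(4))
p(197,95,.1035)   # knob top
# lid rim extremes left/right in crop
p((155+227)/2,120,.0895)
# pad visible
p((534+647)/2-400,210,.018)
print(read_state()["tcp_pos"])
E
```

```text
[ 0.6737 -0.1054  0.1035]
[ 0.6739 -0.1103  0.0895]
[ 0.6758 -0.1087  0.018 ]
[ 0.67192435 -0.10461125  0.08908938]
```

The walnut hangs over the 4th pad within about 2 mm: scene knob (.674, -.105) against pad (.675, -.1045). I nudge it and lower it.

```bash
python3 -m inch '[{"x":0.1,"y":0,"z":-1,"rx":0,"ry":0,"rz":0},{"x":0.1,"y":0,"z":-2,"rx":0,"ry":0,"rz":0},{"x":0.1,"y":0,"z":-2.6,"rx":0,"ry":0,"rz":0},{"x":0.1,"y":0,"z":-2.9,"rx":0,"ry":0,"rz":0},{"x":0.1,"y":0,"z":-2.9,"rx":0,"ry":0,"rz":0}]'
python3 -m inch '[{"x":0,"y":0,"z":-0.1,"rx":0,"ry":0,"rz":0},{"x":0,"y":0,"z":-0.1,"rx":0,"ry":0,"rz":0},{"x":0,"y":0,"z":-0.1,"rx":0,"ry":0,"rz":0}]'
python3 - <<'E'
from h import *
C=snapshot("scene");s=C["frame"]
cv2.imwrite("pics/c6.png",cv2.resize(s[270:390,310:430],(480,480)))
E
```

```text
t: 5.7
tcp_pos: [0.6719, -0.1044, 0.0587]
ee_rot: [1.087, 1.283, -1.087]
force: [0.0, -0.7, -0.2]
gripper_width: 0.0404
t: 6.0
tcp_pos: [0.6724, -0.1045, 0.0584]
ee_rot: [1.087, 1.282, -1.087]
force: [-0.1, -1.2, -0.4]
gripper_width: 0.0404
```

View pics/c6.png

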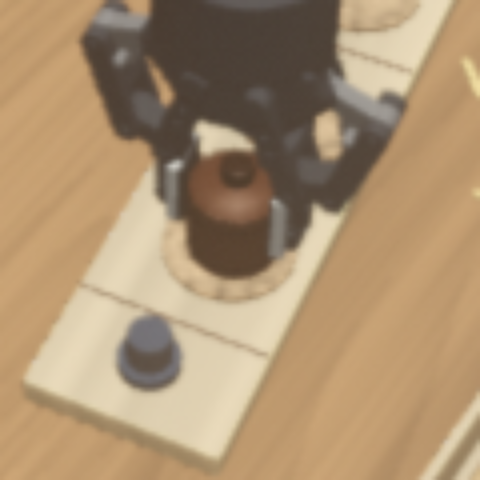

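```bash
python3 -m inch '[{"x":0,"y":0,"z":-0.1,"rx":0,"ry":0,"rz":0},{"x":0,"y":0,"z":-0.1,"rx":0,"ry":0,"rz":0},{"x":0,"y":0,"z":-0.1,"rx":0,"ry":0,"rz":0}]'
python3 -m inch '[{"x":0,"y":0,"z":-0.1,"rx":0,"ry":0,"rz":0},{"x":0,"y":0,"z":-0.1,"rx":0,"ry":0,"rz":0},{"x":0,"y":0,"z":-0.1,"rx":0,"ry":0,"rz":0}]'
```

```text
t: 6.35
tcp_pos: [0.6725, -0.1045, 0.058]
ee_rot: [1.087, 1.282, -1.087]
force: [-0.5, -0.3, 3.5]
gripper_width: 0.0399
t: 6.65
tcp_pos: [0.6725, -0.1045, 0.058]
ee_rot: [1.087, 1.282, -1.087]
force: [-3.4, 0.9, 8.6]
gripper_width: 0.0405
```

Contact with the pad is felt, so I release and rise.

```bash
python3 -m inch '[{"x":0,"y":0,"z":0.1,"rx":0,"ry":0,"rz":0},{"x":0,"y":0,"z":0.1,"rx":0,"ry":0,"rz":0},{"x":0,"y":0,"z":0.1,"rx":0,"ry":0,"rz":0},{"x":0,"y":0,"z":0.1,"rx":0,"ry":0,"rz":0},{"x":0,"y":0,"z":0.1,"rx":0,"ry":0,"rz":0}]' 0
python3 -m inch '[{"x":0,"y":0,"z":2,"rx":0,"ry":0,"rz":0},{"x":0,"y":0,"z":6,"rx":0,"ry":0,"rz":0},{"x":0,"y":0,"z":10,"rx":0,"ry":0,"rz":0},{"x":-4,"y":-0.5,"z":13,"rx":0,"ry":0,"rz":0},{"x":-8,"y":-1.5,"z":13,"rx":0,"ry":0,"rz":0}]'
python3 -m inch '[{"x":-4,"y":0,"z":0,"rx":0,"ry":0,"rz":0},{"x":-8,"y":0,"z":0,"rx":0,"ry":0,"rz":0},{"x":-12,"y":-1,"z":0,"rx":0,"ry":0,"rz":0},{"x":-16.3,"y":-2.6,"z":0,"rx":0,"ry":0,"rz":0},{"x":-16.3,"y":-2.6,"z":0,"rx":0,"ry":0,"rz":0}]'
python3 - <<'E'
from h import *
S=snapshot("top");C=snapshot("scene");s=C["frame"];t=S["frame"]
cv2.imwrite("pics/c7.png",np.hstack([cv2.resize(s[270:390,310:430],(360,360)),cv2.resize(s[220:340,180:300],(360,360))]))
cv2.imwrite("pics/t7.png",t)
E
```

```text
t: 7.15
tcp_pos: [0.672, -0.1045, 0.0569]
ee_rot: [1.087, 1.283, -1.087]
force: [-0.1, 0.3, -0.3]
gripper_width: 0.0855
t: 7.65
tcp_pos: [0.5966, -0.118, 0.1933]
ee_rot: [1.089, 1.274, -1.077]
force: [0.9, -1.1, -0.1]
gripper_width: 0.0855
t: 8.15
tcp_pos: [0.4213, -0.1478, 0.1852]
ee_rot: [1.087, 1.286, -1.098]
force: [0.6, -0.5, -1.1]
gripper_width: 0.0854
```

View pics/c7.png

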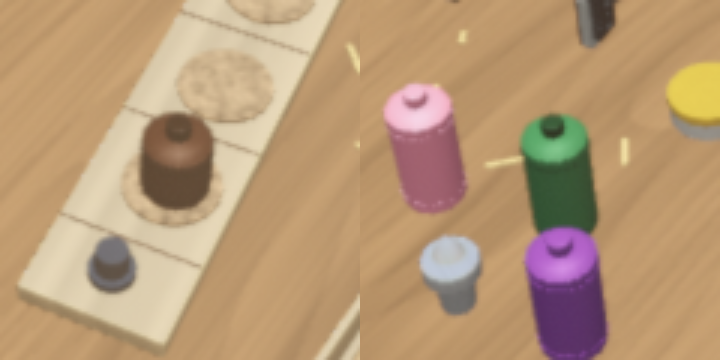

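View pics/t7.png

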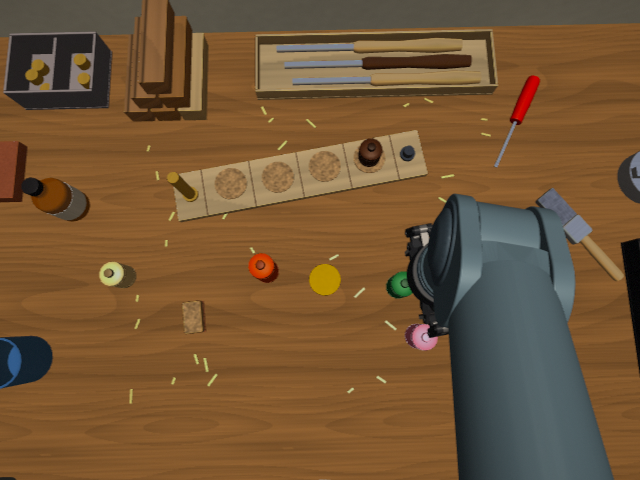

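The walnut stands on pad 4. I check its centring from the top view and re-measure green.

```bash
python3 - <<'E'
from h import *
S=snapshot("top");C=snapshot("scene");t=S["frame"];s=C["frame"]
a=cv2.resize(t[130:180,345:395],(400,400),interpolation=cv2.INTER_CUBIC);b=cv2.resize(s[300:350,344:394],(400,400),interpolation=cv2.INTER_CUBIC)
cv2.imwrite("pics/c8.png",np.hstack([a,b]))
E
```

```text
(no output)
```

View pics/c8.png

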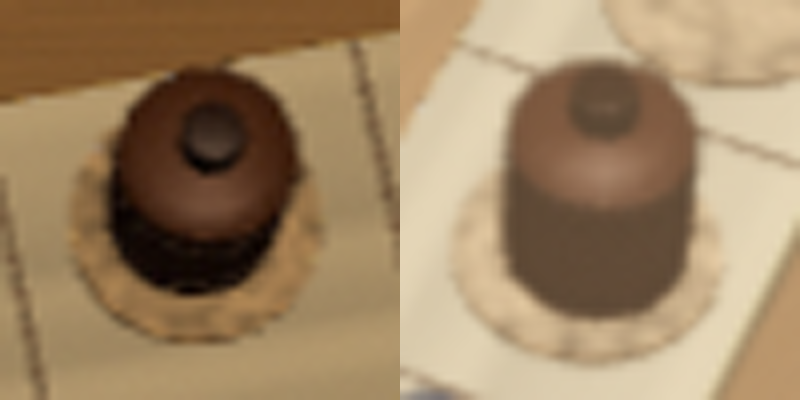

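The walnut sits within about 2 mm of the pad's middle. Next is green.

```bash
python3 -m inch '[{"x":0,"y":0,"z":0,"rx":0,"ry":0,"rz":0},{"x":0,"y":0,"z":0,"rx":0,"ry":0,"rz":0}]'
python3 - <<'E'
from h import *
S=snapshot("top");C=snapshot("scene");t=S["frame"];s=C["frame"]
cv2.imwrite("pics/c9.png",np.hstack([cv2.resize(t[224:344,343:463],(400,400)),cv2.resize(s[210:330,186:306],(400,400))]))
st=read_state();print(st["tcp_pos"],cv2.Rodrigues(st["ee_rot"])[0][:,1])
E
```

```text
t: 8.55
tcp_pos: [0.4306, -0.1449, 0.1875]
ee_rot: [1.087, 1.283, -1.085]
force: [-0.9, -0.6, -0.2]
gripper_width: 0.0854
[ 0.43007257 -0.145036    0.18730776] [9.86263125e-01 1.65181348e-01 4.13780360e-04]
```

View pics/c9.png

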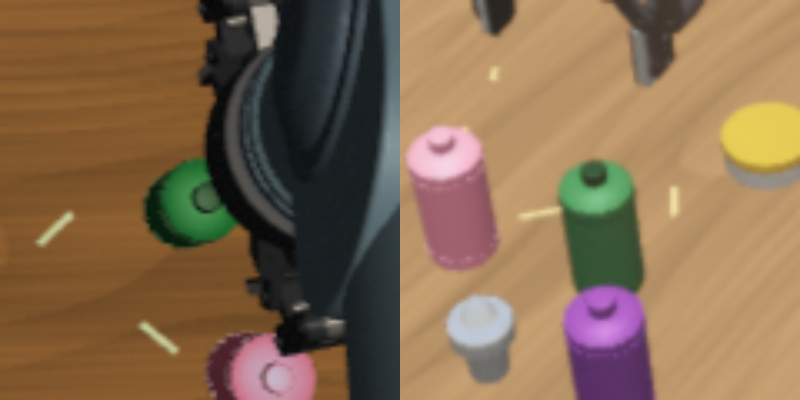

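```bash
python3 -m inch '[{"x":0,"y":0,"z":-3,"rx":0,"ry":0,"rz":0},{"x":0,"y":0,"z":-6,"rx":0,"ry":0,"rz":0},{"x":0,"y":0,"z":-8,"rx":0,"ry":0,"rz":0},{"x":0,"y":0,"z":-8,"rx":0,"ry":0,"rz":0}]'
python3 - <<'E'
from h import *
S=snapshot("top");C=snapshot("scene");t=S["frame"];s=C["frame"]
cv2.imwrite("pics/c10.png",np.hstack([cv2.resize(t[224:344,343:463],(400,400)),cv2.resize(s[210:330,186:306],(400,400))]))
E
```

```text
t: 9.05
tcp_pos: [0.4268, -0.1444, 0.1045]
ee_rot: [1.086, 1.29, -1.089]
force: [-1.4, 0.4, 0.5]
gripper_width: 0.0855
```

View pics/c10.png

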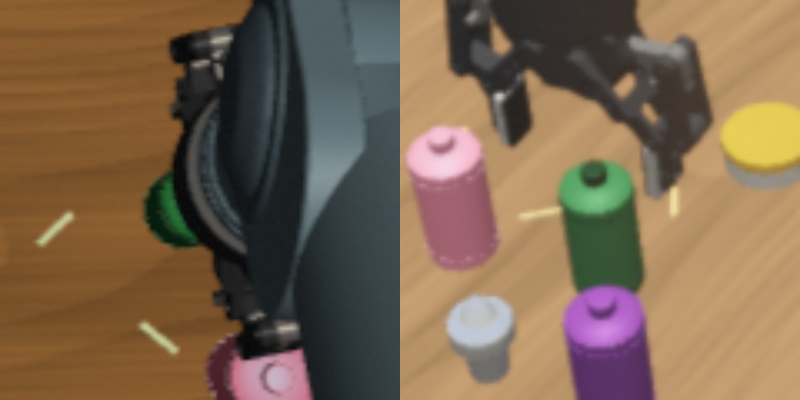

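```bash
python3 -m inch '[{"x":0,"y":0,"z":-1.5,"rx":0,"ry":0,"rz":0},{"x":0,"y":0,"z":-3,"rx":0,"ry":0,"rz":0},{"x":0,"y":0,"z":-4.5,"rx":0,"ry":0,"rz":0},{"x":0,"y":0,"z":-4.5,"rx":0,"ry":0,"rz":0}]'
python3 - <<'E'
from h import *
S=snapshot("top");C=snapshot("scene");t=S["frame"];s=C["frame"]
cv2.imwrite("pics/c11.png",np.hstack([cv2.resize(t[224:344,343:463],(400,400)),cv2.resize(s[210:330,186:306],(400,400))]))
print(read_state()["tcp_pos"])
E
```

```text
t: 9.55
tcp_pos: [0.4292, -0.1455, 0.0623]
ee_rot: [1.087, 1.283, -1.087]
force: [-0.0, -0.0, 0.0]
gripper_width: 0.0856
[ 0.43038433 -0.14575835  0.0634562 ]
```

View pics/c11.png

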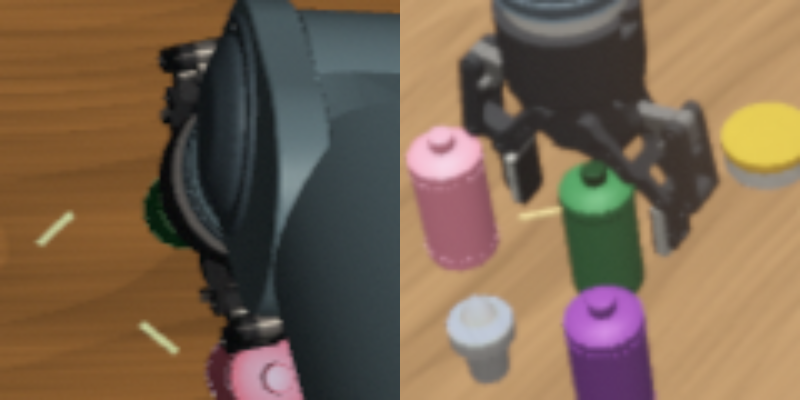

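Clear of pink and centred, so I close at TCP z .063 and lift.

```bash
python3 -m inch '[{"x":0,"y":0,"z":0,"rx":0,"ry":0,"rz":0},{"x":0,"y":0,"z":0,"rx":0,"ry":0,"rz":0},{"x":0,"y":0,"z":0,"rx":0,"ry":0,"rz":0},{"x":0,"y":0,"z":0,"rx":0,"ry":0,"rz":0},{"x":0,"y":0,"z":0,"rx":0,"ry":0,"rz":0}]' 255
python3 -m inch '[{"x":0,"y":0,"z":0,"rx":0,"ry":0,"rz":0},{"x":0,"y":0,"z":0,"rx":0,"ry":0,"rz":0},{"x":0,"y":0,"z":2,"rx":0,"ry":0,"rz":0},{"x":0,"y":0,"z":2,"rx":0,"ry":0,"rz":0}]'
python3 - <<'E'
from h import *
S=snapshot("top");C=snapshot("scene");t=S["frame"];s=C["frame"]
cv2.imwrite("pics/c12.png",np.hstack([cv2.resize(t[224:344,343:463],(400,400)),cv2.resize(s[210:330,186:306],(400,400))]))
print(read_state()["tcp_pos"])
E
```

```text
t: 10.15
tcp_pos: [0.43, -0.1458, 0.0632]
ee_rot: [1.087, 1.281, -1.087]
force: [-1.7, 0.1, 6.2]
gripper_width: 0.0412
t: 10.55
tcp_pos: [0.4308, -0.1459, 0.0838]
ee_rot: [1.088, 1.279, -1.085]
force: [1.2, -0.1, -0.9]
gripper_width: 0.0407
[ 0.42941073 -0.14561988  0.08226194]
```

View pics/c12.png

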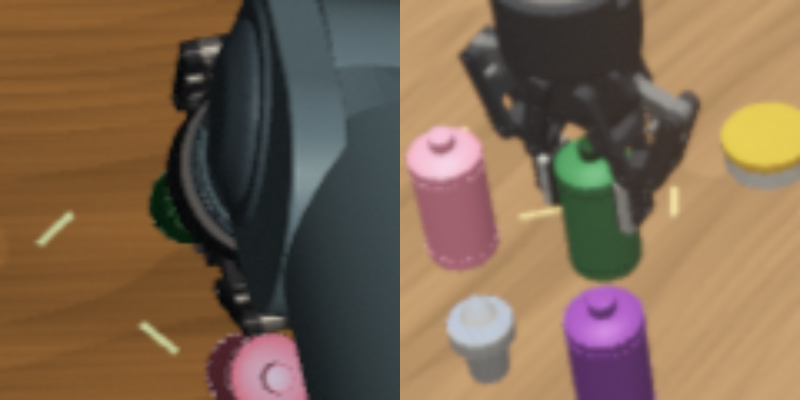

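```bash
python3 -m inch '[{"x":0,"y":0,"z":3,"rx":0,"ry":0,"rz":0},{"x":0,"y":0,"z":6,"rx":0,"ry":0,"rz":0},{"x":2,"y":2,"z":8,"rx":0,"ry":0,"rz":0},{"x":5,"y":5,"z":8,"rx":0,"ry":0,"rz":0},{"x":8,"y":8,"z":8,"rx":0,"ry":0,"rz":0}]'
python3 -m inch '[{"x":3,"y":3,"z":0,"rx":0,"ry":0,"rz":0},{"x":6,"y":6,"z":0,"rx":0,"ry":0,"rz":0},{"x":9,"y":9,"z":0,"rx":0,"ry":0,"rz":0},{"x":12,"y":12,"z":0,"rx":0,"ry":0,"rz":0},{"x":12.7,"y":13.4,"z":0,"rx":0,"ry":0,"rz":0}]'
python3 -m inch '[{"x":0,"y":0,"z":-2,"rx":0,"ry":0,"rz":0},{"x":0,"y":0,"z":-4,"rx":0,"ry":0,"rz":0},{"x":0,"y":0,"z":-6,"rx":0,"ry":0,"rz":0},{"x":0,"y":0,"z":-6,"rx":0,"ry":0,"rz":0},{"x":0,"y":0,"z":-6,"rx":0,"ry":0,"rz":0}]'
python3 - <<'E'
from h import *
S=snapshot("top");C=snapshot("scene");t=S["frame"];s=C["frame"]
cv2.imwrite("pics/c13.png",np.hstack([cv2.resize(t[120:220,230:330],(400,400)),cv2.resize(s[210:310,340:440],(400,400))]))
print(read_state()["tcp_pos"])
E
```

```text
t: 11.15
tcp_pos: [0.5099, -0.0657, 0.1622]
ee_rot: [1.089, 1.28, -1.089]
force: [1.1, -0.9, -0.4]
gripper_width: 0.041
t: 11.65
tcp_pos: [0.6382, 0.0732, 0.161]
ee_rot: [1.087, 1.286, -1.082]
force: [0.2, 0.5, -0.5]
gripper_width: 0.0406
t: 12.15
tcp_pos: [0.6351, 0.0679, 0.1011]
ee_rot: [1.086, 1.284, -1.089]
force: [0.5, 0.0, 0.1]
gripper_width: 0.0408
[0.63681614 0.0684774  0.10314597]
```

View pics/c13.png

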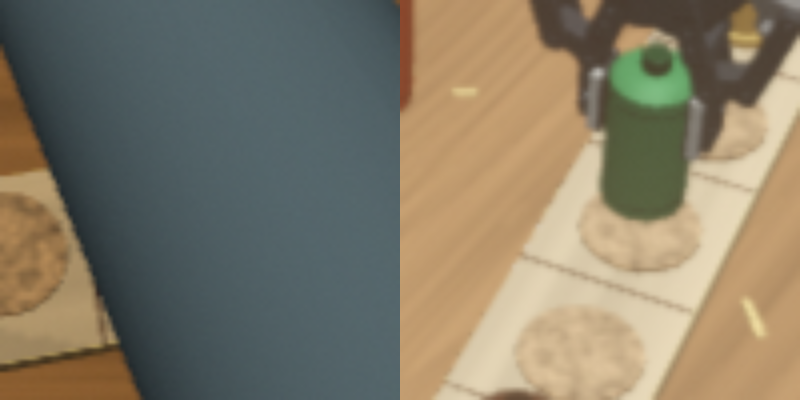

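```bash
python3 - <<'E'
from h import *
C=snapshot("scene")
print(onz(C,340+257/4,210+50/4,.130).round(4))
for u,l in((203,305),(0,0)): pass
# body side mid at bottom: left 600,right 687 ; bottom rim lowest 219
g=np.array([.6366,.0684])
print(proj(C,[*g,.040]),"bottom centre pred; seen u", 340+(643-400)/4)
print("padB centre px",proj(C,[.6415,.0684,.018]),"seen",340+(640-400)/4)
E
python3 -m inch '[{"x":0,"y":0,"z":-1,"rx":0,"ry":0,"rz":0},{"x":0,"y":0,"z":-1.7,"rx":0,"ry":0,"rz":0},{"x":0,"y":0,"z":-1.9,"rx":0,"ry":0,"rz":0},{"x":0,"y":0,"z":-1.9,"rx":0,"ry":0,"rz":0},{"x":0,"y":0,"z":-1.9,"rx":0,"ry":0,"rz":0}]'
python3 - <<'E'
from h import *
S=snapshot("top");C=snapshot("scene");t=S["frame"];s=C["frame"]
cv2.imwrite("pics/c14.png",cv2.resize(s[230:290,360:420],(480,480),interpolation=2))
print(read_state()["tcp_pos"])
E
```

```text
[0.6391 0.0667 0.13  ]
[399.76540167 256.89674048] bottom centre pred; seen u 400.75
padB centre px [401.10444549 265.99501531] seen 400.0
t: 12.8
tcp_pos: [0.6362, 0.0686, 0.0832]
ee_rot: [1.087, 1.283, -1.087]
force: [-0.4, 0.1, -0.1]
gripper_width: 0.0409
[0.63650214 0.0686222  0.08356294]
```

View pics/c14.png

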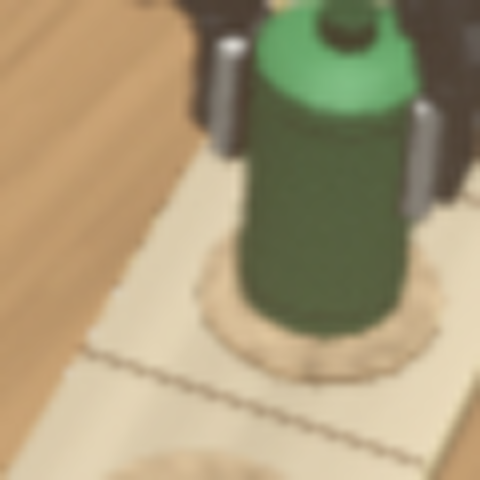

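Centred in both directions. I lower to contact.

```bash
python3 -m inch '[{"x":0,"y":0,"z":-0.1,"rx":0,"ry":0,"rz":0},{"x":0,"y":0,"z":-0.2,"rx":0,"ry":0,"rz":0},{"x":0,"y":0,"z":-0.2,"rx":0,"ry":0,"rz":0},{"x":0,"y":0,"z":-0.2,"rx":0,"ry":0,"rz":0}]'
```

```text
t: 13.3
tcp_pos: [0.6364, 0.0685, 0.0814]
ee_rot: [1.087, 1.282, -1.087]
force: [-0.6, 0.3, -0.1]
gripper_width: 0.0407
```

```bash
python3 -m inch '[{"x":0,"y":0,"z":-0.1,"rx":0,"ry":0,"rz":0},{"x":0,"y":0,"z":-0.1,"rx":0,"ry":0,"rz":0},{"x":0,"y":0,"z":-0.1,"rx":0,"ry":0,"rz":0}]'
python3 -m inch '[{"x":0,"y":0,"z":-0.1,"rx":0,"ry":0,"rz":0},{"x":0,"y":0,"z":-0.1,"rx":0,"ry":0,"rz":0},{"x":0,"y":0,"z":-0.1,"rx":0,"ry":0,"rz":0}]'
```

```text
t: 13.6
tcp_pos: [0.6364, 0.0686, 0.0813]
ee_rot: [1.087, 1.282, -1.087]
force: [-2.4, -1.3, 5.6]
gripper_width: 0.0407
t: 13.9
tcp_pos: [0.6364, 0.0686, 0.0813]
ee_rot: [1.087, 1.282, -1.087]
force: [-5.0, -1.5, 10.1]
gripper_width: 0.041
```

```bash
python3 -m inch '[{"x":0,"y":0,"z":0.2,"rx":0,"ry":0,"rz":0},{"x":0,"y":0,"z":0.2,"rx":0,"ry":0,"rz":0},{"x":0,"y":0,"z":0.2,"rx":0,"ry":0,"rz":0},{"x":0,"y":0,"z":0.2,"rx":0,"ry":0,"rz":0},{"x":0,"y":0,"z":0.2,"rx":0,"ry":0,"rz":0}]' 0
python3 -m inch '[{"x":0,"y":0,"z":2,"rx":0,"ry":0,"rz":0},{"x":0,"y":0,"z":6,"rx":0,"ry":0,"rz":0},{"x":0,"y":0,"z":10,"rx":0,"ry":0,"rz":0},{"x":-1,"y":0,"z":13,"rx":0,"ry":0,"rz":0},{"x":-4,"y":0.5,"z":13,"rx":0,"ry":0,"rz":0}]'
python3 -m inch '[{"x":-4,"y":0,"z":0,"rx":0,"ry":0,"rz":0},{"x":-8,"y":1,"z":0,"rx":0,"ry":0,"rz":0},{"x":-12,"y":1.4,"z":0,"rx":0,"ry":0,"rz":0},{"x":-13.3,"y":1.4,"z":-2,"rx":0,"ry":0,"rz":0},{"x":-13.3,"y":1.4,"z":-3,"rx":0,"ry":0,"rz":0}]'
python3 -m inch '[{"x":0,"y":0,"z":0,"rx":0,"ry":0,"rz":0},{"x":0,"y":0,"z":0,"rx":0,"ry":0,"rz":0}]'
python3 - <<'E'
from h import *
S=snapshot("top");C=snapshot("scene");t=S["frame"];s=C["frame"]
cv2.imwrite("pics/c15.png",np.hstack([cv2.resize(t[207:327,202:322],(400,400)),cv2.resize(s[150:270,273:393],(400,400))]))
cv2.imwrite("pics/b15.png",cv2.resize(s[190:310,340:460],(480,480),interpolation=2))
print(read_state()["tcp_pos"])
E
```

```text
t: 14.4
tcp_pos: [0.636, 0.0684, 0.0808]
ee_rot: [1.087, 1.283, -1.087]
force: [0.3, 0.1, -0.2]
gripper_width: 0.0855
t: 14.9
tcp_pos: [0.602, 0.0734, 0.2175]
ee_rot: [1.096, 1.272, -1.079]
force: [1.0, -0.0, 1.4]
gripper_width: 0.0855
t: 15.4
tcp_pos: [0.4603, 0.0873, 0.1801]
ee_rot: [1.083, 1.284, -1.088]
force: [-0.3, -0.1, -0.3]
gripper_width: 0.0856
t: 15.6
tcp_pos: [0.4647, 0.0874, 0.1815]
ee_rot: [1.089, 1.282, -1.087]
force: [0.6, -0.5, 0.3]
gripper_width: 0.0858
[0.46505091 0.08767148 0.18196293]
```

View pics/c15.png

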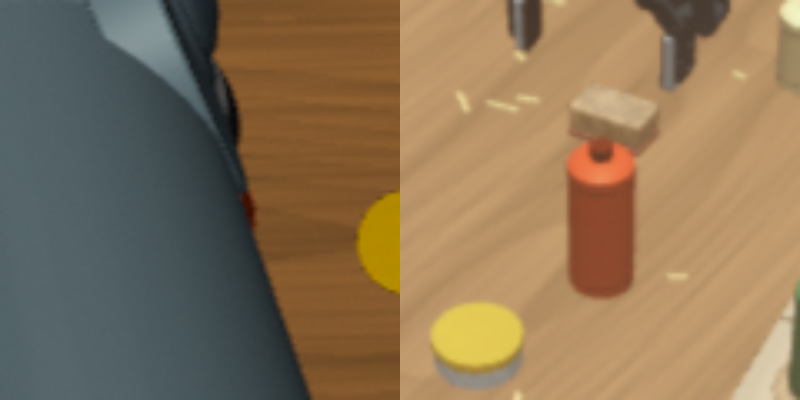

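View pics/b15.png

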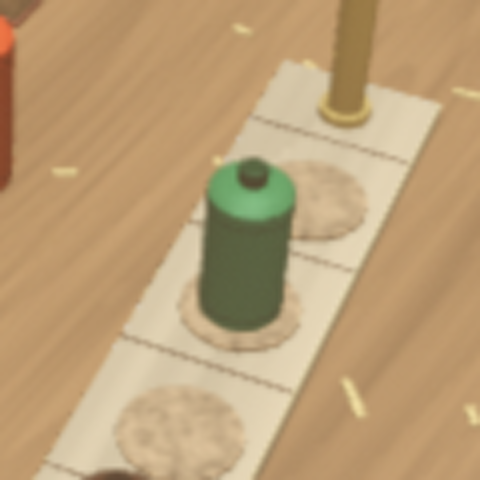

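Green is well placed. I descend on padauk.

```bash
python3 -m inch '[{"x":-0.1,"y":0,"z":-2,"rx":0,"ry":0,"rz":0},{"x":-0.1,"y":0,"z":-4,"rx":0,"ry":0,"rz":0},{"x":-0.1,"y":0,"z":-6,"rx":0,"ry":0,"rz":0},{"x":-0.1,"y":0,"z":-6,"rx":0,"ry":0,"rz":0}]'
python3 - <<'E'
from h import *
S=snapshot("top");C=snapshot("scene");t=S["frame"];s=C["frame"]
cv2.imwrite("pics/c16.png",np.hstack([cv2.resize(t[207:327,202:322],(400,400)),cv2.resize(s[150:270,273:393],(400,400))]))
print(read_state()["tcp_pos"])
E
```

```text
t: 16.1
tcp_pos: [0.4612, 0.0871, 0.1194]
ee_rot: [1.085, 1.286, -1.091]
force: [0.1, -0.6, -0.6]
gripper_width: 0.0854
[0.46304741 0.08770875 0.1216458 ]
```

View pics/c16.png

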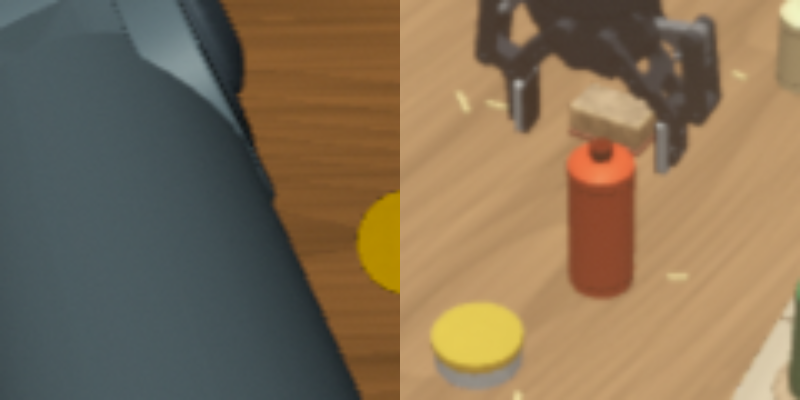

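```bash
python3 -m inch '[{"x":0.1,"y":0,"z":-2,"rx":0,"ry":0,"rz":0},{"x":0.1,"y":0,"z":-3.5,"rx":0,"ry":0,"rz":0},{"x":0.1,"y":0,"z":-5,"rx":0,"ry":0,"rz":0},{"x":0.1,"y":0,"z":-5,"rx":0,"ry":0,"rz":0}]'
python3 - <<'E'
from h import *
S=snapshot("top");C=snapshot("scene");t=S["frame"];s=C["frame"]
cv2.imwrite("pics/c17.png",cv2.resize(s[150:270,273:393],(480,480)))
print(read_state()["tcp_pos"])
E
```

```text
t: 16.6
tcp_pos: [0.4632, 0.0874, 0.0711]
ee_rot: [1.087, 1.283, -1.088]
force: [0.1, 0.3, -0.2]
gripper_width: 0.085
[0.46438865 0.08778825 0.072382  ]
```

View pics/c17.png

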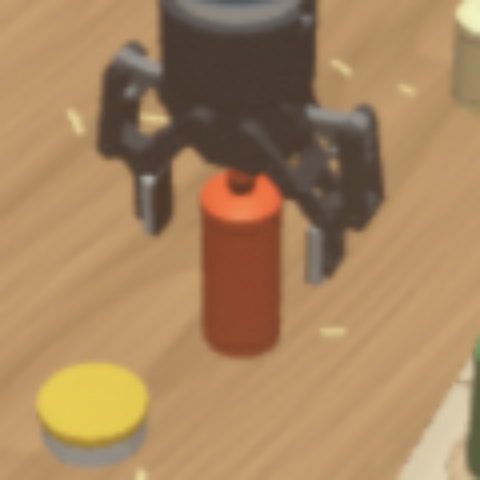

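```bash
python3 -m inch '[{"x":0,"y":0,"z":0,"rx":0,"ry":0,"rz":0},{"x":0,"y":0,"z":0,"rx":0,"ry":0,"rz":0},{"x":0,"y":0,"z":0,"rx":0,"ry":0,"rz":0},{"x":0,"y":0,"z":0,"rx":0,"ry":0,"rz":0},{"x":0,"y":0,"z":0,"rx":0,"ry":0,"rz":0}]' 255
python3 -m inch '[{"x":0,"y":0,"z":0,"rx":0,"ry":0,"rz":0},{"x":0,"y":0,"z":0,"rx":0,"ry":0,"rz":0},{"x":0,"y":0,"z":2,"rx":0,"ry":0,"rz":0},{"x":0,"y":0,"z":2,"rx":0,"ry":0,"rz":0}]'
python3 - <<'E'
from h import *
S=snapshot("top");C=snapshot("scene");t=S["frame"];s=C["frame"]
cv2.imwrite("pics/c18.png",cv2.resize(s[150:270,273:393],(480,480)))
print(read_state()["tcp_pos"])
E
```

```text
t: 17.2
tcp_pos: [0.4639, 0.0877, 0.0722]
ee_rot: [1.088, 1.281, -1.086]
force: [-0.6, -0.0, 5.7]
gripper_width: 0.0407
t: 17.6
tcp_pos: [0.4648, 0.0879, 0.0928]
ee_rot: [1.089, 1.28, -1.084]
force: [0.7, 0.1, -0.7]
gripper_width: 0.0412
[0.46337239 0.08742856 0.09119073]
```

View pics/c18.png

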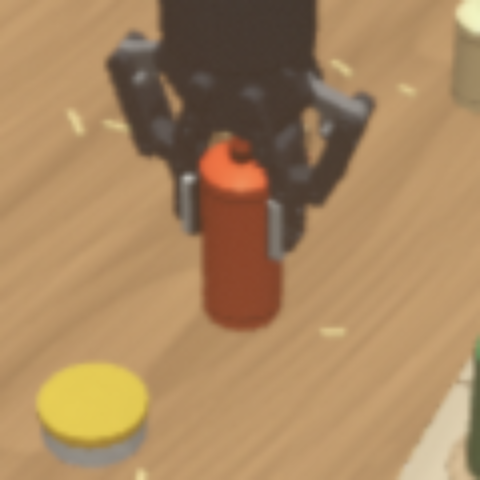

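```bash
python3 -m inch '[{"x":0,"y":0,"z":3,"rx":0,"ry":0,"rz":0},{"x":0,"y":2,"z":6,"rx":0,"ry":0,"rz":0},{"x":2,"y":4,"z":8,"rx":0,"ry":0,"rz":0},{"x":5,"y":6,"z":8,"rx":0,"ry":0,"rz":0},{"x":8,"y":6.8,"z":8,"rx":0,"ry":0,"rz":0}]'
python3 -m inch '[{"x":3,"y":0,"z":0,"rx":0,"ry":0,"rz":0},{"x":6,"y":0,"z":0,"rx":0,"ry":0,"rz":0},{"x":8.3,"y":0,"z":0,"rx":0,"ry":0,"rz":0},{"x":8.3,"y":0,"z":0,"rx":0,"ry":0,"rz":0},{"x":8.3,"y":0,"z":0,"rx":0,"ry":0,"rz":0}]'
python3 -m inch '[{"x":0,"y":0,"z":-2,"rx":0,"ry":0,"rz":0},{"x":0,"y":0,"z":-4,"rx":0,"ry":0,"rz":0},{"x":0,"y":0,"z":-6,"rx":0,"ry":0,"rz":0},{"x":0,"y":0,"z":-6,"rx":0,"ry":0,"rz":0},{"x":0,"y":0,"z":-6,"rx":0,"ry":0,"rz":0}]'
python3 - <<'E'
from h import *
S=snapshot("top");C=snapshot("scene");t=S["frame"];s=C["frame"]
cv2.imwrite("pics/c19.png",cv2.resize(s[165:265,365:465],(500,500),interpolation=2))
print(read_state()["tcp_pos"])
E
```

```text
t: 18.2
tcp_pos: [0.5437, 0.1583, 0.1714]
ee_rot: [1.086, 1.284, -1.083]
force: [-0.0, -0.4, -0.6]
gripper_width: 0.0408
t: 18.7
tcp_pos: [0.6254, 0.1551, 0.1693]
ee_rot: [1.086, 1.285, -1.09]
force: [-0.7, -0.4, -1.9]
gripper_width: 0.0412
t: 19.2
tcp_pos: [0.6248, 0.1556, 0.1107]
ee_rot: [1.085, 1.284, -1.088]
force: [0.6, 1.3, -1.2]
gripper_width: 0.0409
[0.6265782  0.15603424 0.11253439]
```

View pics/c19.png

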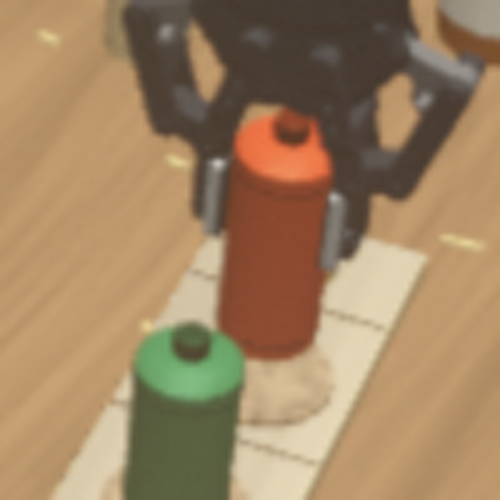

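```bash
python3 -m inch '[{"x":0,"y":0,"z":-1,"rx":0,"ry":0,"rz":0},{"x":0,"y":0,"z":-1.7,"rx":0,"ry":0,"rz":0},{"x":0,"y":0,"z":-2,"rx":0,"ry":0,"rz":0},{"x":0,"y":0,"z":-2,"rx":0,"ry":0,"rz":0},{"x":0,"y":0,"z":-2,"rx":0,"ry":0,"rz":0}]'
python3 - <<'E'
from h import *
S=snapshot("top");C=snapshot("scene");t=S["frame"];s=C["frame"]
cv2.imwrite("pics/c20.png",cv2.resize(s[195:265,385:455],(490,490),interpolation=2))
print(read_state()["tcp_pos"])
E
```

```text
t: 19.8
tcp_pos: [0.6262, 0.1555, 0.0911]
ee_rot: [1.087, 1.283, -1.087]
force: [0.6, 0.5, -0.8]
gripper_width: 0.0407
[0.62629166 0.15555164 0.09126147]
```

View pics/c20.png

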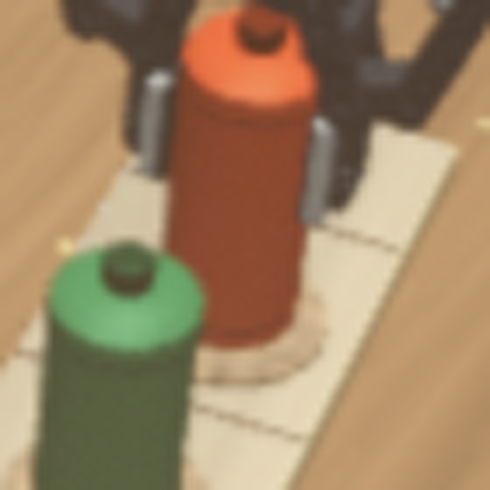

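```bash
python3 -m inch '[{"x":0.1,"y":-0.1,"z":0,"rx":0,"ry":0,"rz":0},{"x":0.1,"y":-0.1,"z":-0.1,"rx":0,"ry":0,"rz":0},{"x":0.1,"y":-0.1,"z":-0.1,"rx":0,"ry":0,"rz":0},{"x":0.1,"y":-0.1,"z":-0.1,"rx":0,"ry":0,"rz":0}]'
python3 -m inch '[{"x":0,"y":0,"z":-0.1,"rx":0,"ry":0,"rz":0},{"x":0,"y":0,"z":-0.1,"rx":0,"ry":0,"rz":0},{"x":0,"y":0,"z":-0.1,"rx":0,"ry":0,"rz":0}]'
```

```text
t: 20.3
tcp_pos: [0.6274, 0.1544, 0.0904]
ee_rot: [1.087, 1.282, -1.087]
force: [-0.0, -0.4, -0.8]
gripper_width: 0.0408
t: 20.6
tcp_pos: [0.6275, 0.1545, 0.0903]
ee_rot: [1.087, 1.282, -1.087]
force: [-2.5, -0.6, 5.4]
gripper_width: 0.0409
```

```bash
python3 -m inch '[{"x":0,"y":0,"z":0.1,"rx":0,"ry":0,"rz":0},{"x":0,"y":0,"z":0.1,"rx":0,"ry":0,"rz":0},{"x":0,"y":0,"z":0.1,"rx":0,"ry":0,"rz":0},{"x":0,"y":0,"z":0.1,"rx":0,"ry":0,"rz":0},{"x":0,"y":0,"z":0.1,"rx":0,"ry":0,"rz":0}]' 0
python3 -m inch '[{"x":0,"y":0,"z":2,"rx":0,"ry":0,"rz":0},{"x":0,"y":0,"z":6,"rx":0,"ry":0,"rz":0},{"x":0,"y":0,"z":10,"rx":0,"ry":0,"rz":0},{"x":-1,"y":0,"z":13,"rx":0,"ry":0,"rz":0},{"x":-4,"y":2,"z":13,"rx":0,"ry":0,"rz":0}]'
python3 -m inch '[{"x":-3,"y":3,"z":0,"rx":0,"ry":0,"rz":0},{"x":-6,"y":6,"z":0,"rx":0,"ry":0,"rz":0},{"x":-9,"y":9.5,"z":0,"rx":0,"ry":0,"rz":0},{"x":-12,"y":13,"z":0,"rx":0,"ry":0,"rz":0},{"x":-12.7,"y":17,"z":-3,"rx":0,"ry":0,"rz":0}]'
python3 -m inch '[{"x":0,"y":0,"z":-2,"rx":0,"ry":0,"rz":0},{"x":0,"y":0,"z":-4,"rx":0,"ry":0,"rz":0},{"x":0,"y":0,"z":-4,"rx":0,"ry":0,"rz":0}]'
python3 - <<'E'
from h import *
S=snapshot("top");C=snapshot("scene");t=S["frame"];s=C["frame"]
cv2.imwrite("pics/t21.png",t);cv2.imwrite("pics/s21.png",s)
print(read_state()["tcp_pos"])
E
```

```text
t: 21.1
tcp_pos: [0.6271, 0.1545, 0.09]
ee_rot: [1.087, 1.283, -1.087]
force: [0.5, -0.3, 0.2]
gripper_width: 0.0856
t: 21.6
tcp_pos: [0.5938, 0.1715, 0.2263]
ee_rot: [1.1, 1.269, -1.084]
force: [0.9, -0.2, 0.0]
gripper_width: 0.0853
t: 22.1
tcp_pos: [0.4595, 0.3478, 0.1948]
ee_rot: [1.091, 1.28, -1.078]
force: [0.8, 0.6, 0.9]
gripper_width: 0.0855
t: 22.4
tcp_pos: [0.458, 0.3427, 0.1474]
ee_rot: [1.081, 1.285, -1.092]
force: [0.6, -1.2, -0.9]
gripper_width: 0.0855
[0.46028834 0.34386689 0.15050171]
```

View pics/t21.png

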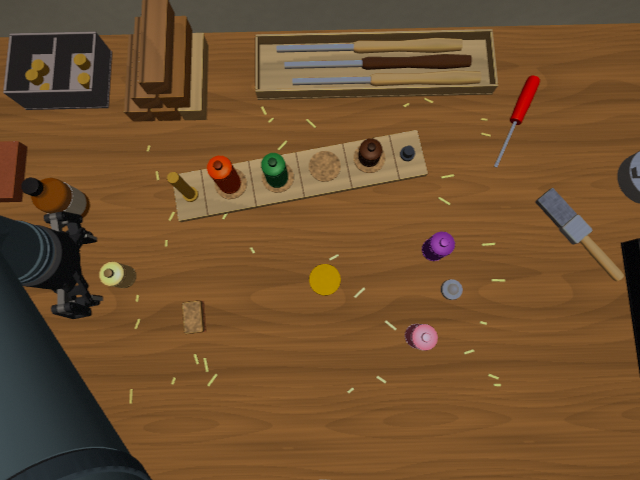

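View pics/s21.png

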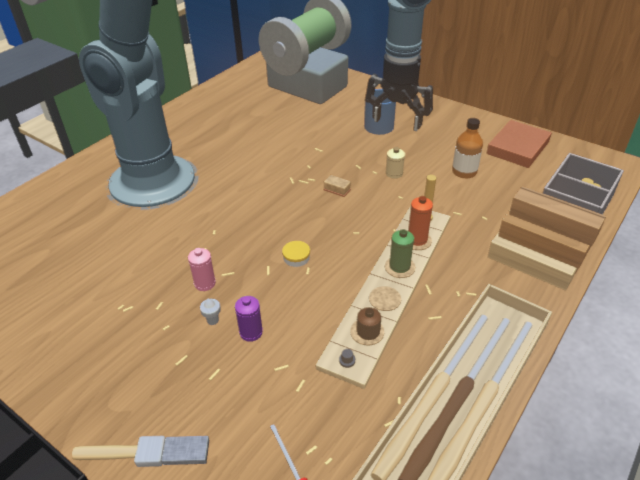

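The top view shows padauk, green and walnut on pads 1, 2 and 4, at (220,170), (275,168) and (370,152). I lower towards maple.

```bash
python3 -m inch '[{"x":0,"y":0,"z":-2,"rx":0,"ry":0,"rz":0},{"x":0,"y":0,"z":-4,"rx":0,"ry":0,"rz":0},{"x":0,"y":0,"z":-6,"rx":0,"ry":0,"rz":0},{"x":0,"y":0,"z":-6.5,"rx":0,"ry":0,"rz":0},{"x":0,"y":0,"z":-6.5,"rx":0,"ry":0,"rz":0}]'
python3 - <<'E'
from h import *
S=snapshot("top");C=snapshot("scene");t=S["frame"];s=C["frame"]
cv2.imwrite("pics/c22.png",np.hstack([cv2.resize(t[215:315,60:160],(400,400)),cv2.resize(s[90:190,346:446],(400,400))]))
print(read_state()["tcp_pos"])
E
```

```text
t: 23.0
tcp_pos: [0.4607, 0.3439, 0.086]
ee_rot: [1.088, 1.282, -1.087]
force: [-0.2, -0.1, 0.6]
gripper_width: 0.0851
[0.46136186 0.34486149 0.08712743]
```

View pics/c22.png

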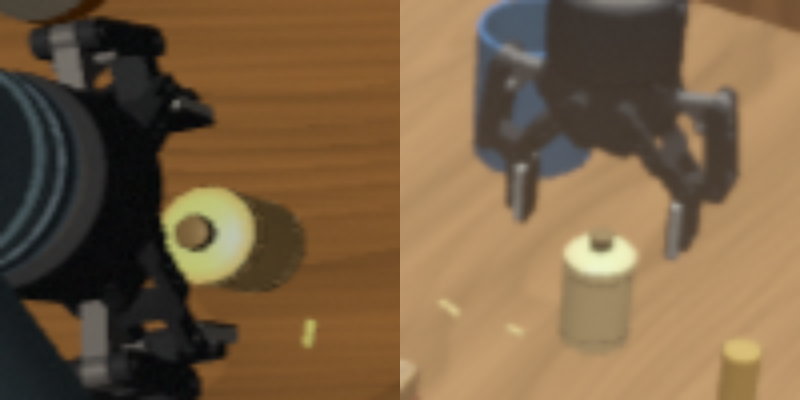

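```bash
python3 - <<'E'
from h import *
S=snapshot("top");C=snapshot("scene")
m=np.array([.4612,.3445]);d=np.array([.986,.165])
for z in(.062,.075):
    for sg in(1,-1,0):
        p=[*(m+sg*.043*d),z];print(z,sg,((proj(S,p)-[60,215])*4).round(),((proj(C,p)-[346,90])*4+[400,0]).round())
print("box knob", onz(S,60+194/4,215+232/4,.072), "rim",onz(S,60+208/4,215+235/4,.058),"scene knob",onz(C,346+201/4,90+236/4,.072),"rim",onz(C,346+200/4,90+256/4,.058))
E
```

```text
0.062 1 [199. 130.] [665. 265.]
0.062 -1 [221. 330.] [525. 229.]
0.062 0 [210. 229.] [594. 247.]
0.075 1 [186. 126.] [667. 246.]
0.075 -1 [208. 328.] [527. 210.]
0.075 0 [197. 226.] [596. 228.]
box knob [0.4590583  0.34675714 0.072     ] rim [0.45916292 0.34702228 0.058     ] scene knob [0.46571213 0.34284501 0.072     ] rim [0.46586495 0.34341042 0.058     ]
```

The tips project where expected, and maple is within about 2 mm of the jaw line. I go down and grip.

```bash
python3 -m inch '[{"x":0,"y":0.1,"z":-1.5,"rx":0,"ry":0,"rz":0},{"x":0,"y":0.1,"z":-3,"rx":0,"ry":0,"rz":0},{"x":0,"y":0.1,"z":-3.5,"rx":0,"ry":0,"rz":0},{"x":0,"y":0.1,"z":-3.5,"rx":0,"ry":0,"rz":0}]'
python3 -m inch '[{"x":0,"y":0,"z":0,"rx":0,"ry":0,"rz":0},{"x":0,"y":0,"z":0,"rx":0,"ry":0,"rz":0},{"x":0,"y":0,"z":0,"rx":0,"ry":0,"rz":0},{"x":0,"y":0,"z":0,"rx":0,"ry":0,"rz":0},{"x":0,"y":0,"z":0,"rx":0,"ry":0,"rz":0}]' 255
python3 -m inch '[{"x":0,"y":0,"z":0,"rx":0,"ry":0,"rz":0},{"x":0,"y":0,"z":0,"rx":0,"ry":0,"rz":0},{"x":0,"y":0,"z":2,"rx":0,"ry":0,"rz":0},{"x":0,"y":0,"z":2,"rx":0,"ry":0,"rz":0}]'
python3 - <<'E'
from h import *
S=snapshot("top");C=snapshot("scene");t=S["frame"];s=C["frame"]
cv2.imwrite("pics/c23.png",np.hstack([cv2.resize(t[215:315,60:160],(400,400)),cv2.resize(s[90:190,346:446],(400,400))]))
print(read_state()["tcp_pos"])
E
```

```text
t: 23.6
tcp_pos: [0.4589, 0.344, 0.0485]
ee_rot: [1.084, 1.284, -1.09]
force: [1.1, 0.9, 0.4]
gripper_width: 0.0855
t: 24.1
tcp_pos: [0.4609, 0.3457, 0.0514]
ee_rot: [1.089, 1.282, -1.085]
force: [0.5, -0.4, 2.6]
gripper_width: 0.0404
t: 24.5
tcp_pos: [0.4611, 0.3459, 0.0719]
ee_rot: [1.089, 1.282, -1.085]
force: [0.9, 0.8, 0.5]
gripper_width: 0.0406
[0.46018386 0.34483418 0.07018332]
```

View pics/c23.png

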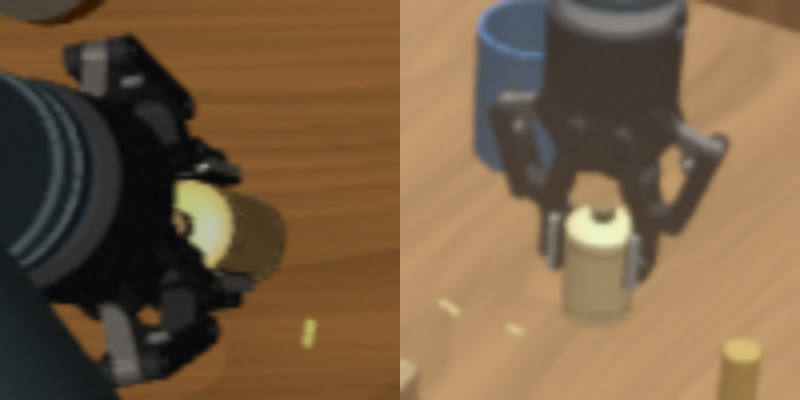

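```bash
python3 -m inch '[{"x":0,"y":0,"z":3,"rx":0,"ry":0,"rz":0},{"x":0,"y":-2,"z":6,"rx":0,"ry":0,"rz":0},{"x":0,"y":-5,"z":9,"rx":0,"ry":0,"rz":0},{"x":0,"y":-9,"z":9,"rx":0,"ry":0,"rz":0},{"x":0,"y":-13,"z":9,"rx":0,"ry":0,"rz":0}]'
python3 -m inch '[{"x":0,"y":-4,"z":0,"rx":0,"ry":0,"rz":0},{"x":0,"y":-8,"z":0,"rx":0,"ry":0,"rz":0},{"x":0,"y":-12,"z":0,"rx":0,"ry":0,"rz":0},{"x":0,"y":-16,"z":0,"rx":0,"ry":0,"rz":0},{"x":0,"y":-20,"z":0,"rx":0,"ry":0,"rz":0}]'
python3 -m inch '[{"x":0,"y":-3.5,"z":0,"rx":0,"ry":0,"rz":0},{"x":4,"y":-3.5,"z":0,"rx":0,"ry":0,"rz":0},{"x":8,"y":-3.5,"z":0,"rx":0,"ry":0,"rz":0},{"x":12,"y":-3.5,"z":0,"rx":0,"ry":0,"rz":0},{"x":16,"y":-3.5,"z":0,"rx":0,"ry":0,"rz":0}]'
python3 -m inch '[{"x":3.5,"y":0,"z":0,"rx":0,"ry":0,"rz":0},{"x":3.5,"y":0,"z":0,"rx":0,"ry":0,"rz":0},{"x":3.5,"y":0,"z":-2,"rx":0,"ry":0,"rz":0},{"x":3.5,"y":0,"z":-4,"rx":0,"ry":0,"rz":0},{"x":3.5,"y":0,"z":-6,"rx":0,"ry":0,"rz":0}]'
python3 -m inch '[{"x":0,"y":0,"z":-1,"rx":0,"ry":0,"rz":0},{"x":0,"y":0,"z":-1,"rx":0,"ry":0,"rz":0}]'
python3 - <<'E'
from h import *
S=snapshot("top");C=snapshot("scene");t=S["frame"];s=C["frame"]
cv2.imwrite("pics/c24.png",cv2.resize(s[230:330,340:440],(500,500),interpolation=2))
print(read_state()["tcp_pos"])
E
```

```text
t: 25.1
tcp_pos: [0.4603, 0.2143, 0.1608]
ee_rot: [1.087, 1.282, -1.085]
force: [0.9, -0.5, -0.3]
gripper_width: 0.0404
t: 25.6
tcp_pos: [0.4591, 0.0132, 0.1595]
ee_rot: [1.086, 1.284, -1.088]
force: [1.0, 0.2, -0.3]
gripper_width: 0.041
t: 26.1
tcp_pos: [0.6207, -0.0205, 0.1587]
ee_rot: [1.086, 1.284, -1.09]
force: [0.5, 0.0, 0.3]
gripper_width: 0.0409
t: 26.6
tcp_pos: [0.6535, -0.02, 0.0984]
ee_rot: [1.085, 1.285, -1.089]
force: [-0.1, 0.8, -0.2]
gripper_width: 0.0407
t: 26.8
tcp_pos: [0.6524, -0.0201, 0.0876]
ee_rot: [1.084, 1.288, -1.091]
force: [0.1, -1.0, -0.9]
gripper_width: 0.0408
[ 0.65503413 -0.01983474  0.09061402]
```

View pics/c24.png

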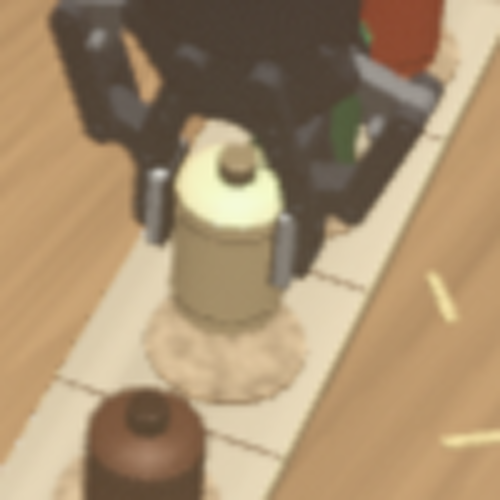

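```bash
python3 -m inch '[{"x":0,"y":0,"z":-1,"rx":0,"ry":0,"rz":0},{"x":0,"y":0,"z":-1.6,"rx":0,"ry":0,"rz":0},{"x":0,"y":0,"z":-1.8,"rx":0,"ry":0,"rz":0},{"x":0,"y":0,"z":-1.8,"rx":0,"ry":0,"rz":0},{"x":0,"y":0,"z":-1.8,"rx":0,"ry":0,"rz":0}]'
python3 - <<'E'
from h import *
S=snapshot("top");C=snapshot("scene");t=S["frame"];s=C["frame"]
cv2.imwrite("pics/c25.png",cv2.resize(s[260:320,355:415],(480,480),interpolation=2))
print(read_state()["tcp_pos"])
E
```

```text
t: 27.4
tcp_pos: [0.6554, -0.0199, 0.0727]
ee_rot: [1.087, 1.282, -1.087]
force: [0.1, 1.0, -1.1]
gripper_width: 0.0403
[ 0.65560133 -0.01984744  0.07288894]
```

View pics/c25.png

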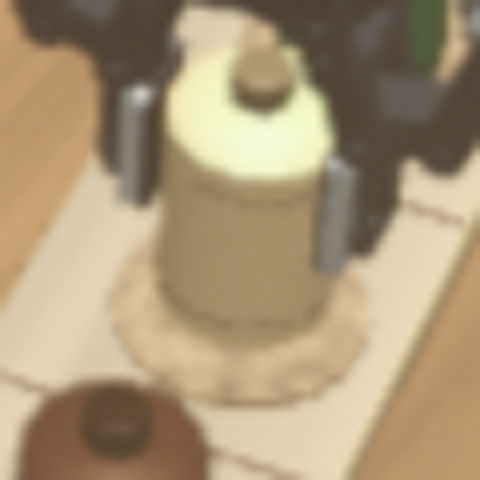

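```bash
python3 -m inch '[{"x":0,"y":-0.2,"z":-0.1,"rx":0,"ry":0,"rz":0},{"x":0,"y":-0.2,"z":-0.2,"rx":0,"ry":0,"rz":0},{"x":0,"y":-0.2,"z":-0.2,"rx":0,"ry":0,"rz":0},{"x":0,"y":-0.2,"z":-0.2,"rx":0,"ry":0,"rz":0}]'
python3 -m inch '[{"x":0,"y":0,"z":-0.1,"rx":0,"ry":0,"rz":0},{"x":0,"y":0,"z":-0.1,"rx":0,"ry":0,"rz":0},{"x":0,"y":0,"z":-0.1,"rx":0,"ry":0,"rz":0}]'
```

```text
t: 27.9
tcp_pos: [0.6552, -0.0219, 0.0705]
ee_rot: [1.087, 1.283, -1.087]
force: [0.4, -0.2, 0.5]
gripper_width: 0.0406
t: 28.2
tcp_pos: [0.6553, -0.0218, 0.0695]
ee_rot: [1.087, 1.283, -1.087]
force: [-0.2, 0.3, 0.1]
gripper_width: 0.0407
```

```bash
python3 -m inch '[{"x":0,"y":0,"z":-0.1,"rx":0,"ry":0,"rz":0},{"x":0,"y":0,"z":-0.1,"rx":0,"ry":0,"rz":0},{"x":0,"y":0,"z":-0.1,"rx":0,"ry":0,"rz":0}]'
```

```text
t: 28.5
tcp_pos: [0.6554, -0.0218, 0.0694]
ee_rot: [1.087, 1.282, -1.087]
force: [-2.4, 0.7, 5.5]
gripper_width: 0.0404
```

Contact is felt. I release, rise and back away.

```bash
python3 -m inch '[{"x":0,"y":0,"z":0.1,"rx":0,"ry":0,"rz":0},{"x":0,"y":0,"z":0.1,"rx":0,"ry":0,"rz":0},{"x":0,"y":0,"z":0.1,"rx":0,"ry":0,"rz":0},{"x":0,"y":0,"z":0.1,"rx":0,"ry":0,"rz":0},{"x":0,"y":0,"z":0.1,"rx":0,"ry":0,"rz":0}]' 0
python3 -m inch '[{"x":0,"y":0,"z":2,"rx":0,"ry":0,"rz":0},{"x":0,"y":0,"z":6,"rx":0,"ry":0,"rz":0},{"x":0,"y":0,"z":10,"rx":0,"ry":0,"rz":0},{"x":-2,"y":0,"z":14,"rx":0,"ry":0,"rz":0},{"x":-6,"y":-2,"z":14,"rx":0,"ry":0,"rz":0}]'
python3 -m inch '[{"x":-4,"y":-4,"z":0,"rx":0,"ry":0,"rz":0},{"x":-8,"y":-8,"z":0,"rx":0,"ry":0,"rz":0},{"x":-12,"y":-12,"z":0,"rx":0,"ry":0,"rz":0},{"x":-14,"y":-16,"z":0,"rx":0,"ry":0,"rz":0},{"x":-14,"y":-20,"z":0,"rx":0,"ry":0,"rz":0}]'
python3 -m inch '[{"x":0,"y":-4,"z":0,"rx":0,"ry":0,"rz":0},{"x":0,"y":-4,"z":0,"rx":0,"ry":0,"rz":0},{"x":0,"y":-4,"z":0,"rx":0,"ry":0,"rz":0}]'
python3 - <<'E'
from h import *
S=snapshot("top");C=snapshot("scene");t=S["frame"];s=C["frame"]
cv2.imwrite("pics/t26.png",cv2.resize(t[125:225,165:435],(800,296),interpolation=2))
cv2.imwrite("pics/s26.png",cv2.resize(s[180:385,310:460],(439,600),interpolation=2))
E
```

```text
t: 29.0
tcp_pos: [0.6552, -0.0219, 0.0693]
ee_rot: [1.087, 1.283, -1.087]
force: [0.7, 0.8, -0.3]
gripper_width: 0.0857
t: 29.5
tcp_pos: [0.602, -0.0368, 0.2176]
ee_rot: [1.092, 1.274, -1.069]
force: [0.2, 0.0, 0.8]
gripper_width: 0.0855
t: 30.0
tcp_pos: [0.4521, -0.2399, 0.2093]
ee_rot: [1.085, 1.285, -1.088]
force: [1.1, 0.5, 0.0]
gripper_width: 0.0849
t: 30.3
tcp_pos: [0.4552, -0.2808, 0.2095]
ee_rot: [1.09, 1.282, -1.089]
force: [-0.3, 0.5, 0.3]
gripper_width: 0.0855
```

View pics/t26.png

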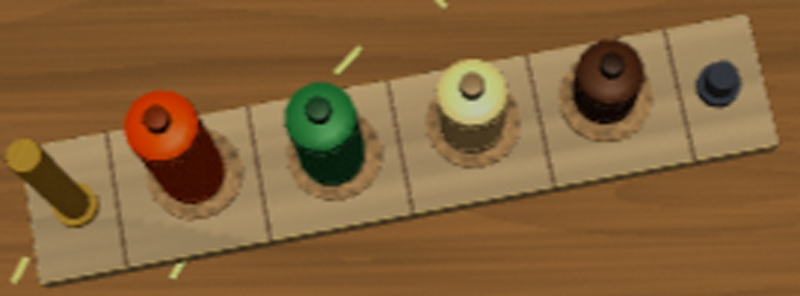

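View pics/s26.png

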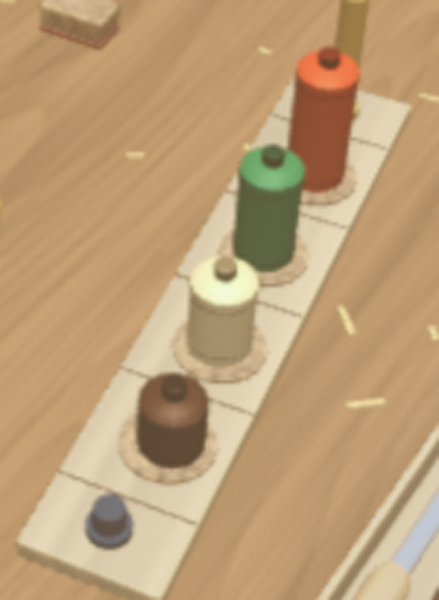

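All four stand in order, from padauk at the brass post to walnut at the stub. I do one numeric check of the centring from the knobs.

```bash
python3 - <<'E'
from h import *
S=snapshot("top");C=snapshot("scene");k=800/270;k2=439/150
T=[(157,117),(318,109),(473,84),(612,65)];Q=[(330,56),(273,154),(225,266),(174,384)];H=[.108,.09,.072,.054]
PT=np.array([(.6261,.1562),(.6357,.0686),(.6546,-.0189),(.6691,-.1023)]);PS=np.array([(.6312,.1549),(.6415,.0684),(.661,-.0204),(.6751,-.1045)])
for i in range(4):
    a=onz(S,165+T[i][0]/k,125+T[i][1]/k,.018+H[i])[:2]-PT[i];b=onz(C,310+Q[i][0]/k2,180+Q[i][1]/k2,.018+H[i])[:2]-PS[i]
    print((a*1000).round(1),(b*1000).round(1))
E
```

```text
[-0.6 -1.1] [ 0.8 -4.2]
[-1.6  0. ] [-0.9 -4.3]
[-1.3 -0.3] [-2.4 -1.7]
[0.5 0.1] [ 0.3 -0.3]
```

```bash
python3 -c "
from station import *
print(job_done(), read_state()['t'])"
```

```text
the job is handed in; nothing more can be done
the job is handed in; nothing more can be done
```

All four boxes are on their pads in height order: padauk (tallest) next to the brass post, then green, maple, and walnut beside the steel stub. I gripped each one across the row and lowered it until the wrist felt contact before letting go. The gripper then rose straight up and backed away, and I handed the job in at about 30 s of the 99 s allowed.

**Last checks:** The final pictures from both cameras show all four upright with nothing touching them. The pink and purple look-alikes were not used and were still standing in the last full pictures, before the final placing. By the top view every knob is within about 2 mm of its pad's middle.

**Disagreements:**
- **Centring in the scene view:** It agrees within 1–3 mm for walnut and maple, but shows padauk and green about 4 mm off in y. I put that down to scene-camera calibration, because the top view and close crops of those boxes' feet showed them centred.
- **Camera offset:** The two cameras also differed by about 5 mm in x throughout.
- **Rejected command:** My first move command was refused for missing keys, with nothing moved.

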